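# Turn the circuit-board carriers over at the fence and lay them in the tray

## Task

Circuit-board carriers wait circuit side down in the roller lane. One at a time, always taking the front one so that the rest roll down, stand it up against the sloped fence, tip it over so that its green circuit side faces up, and lay it flat in the tray; finish each before taking the next, until the lane is empty and all carriers lie side by side in the tray, circuit side up. Leave the solder spool, the bottle and the screwdriver alone.

Things in the scene. Friction and masses are not known exactly. Their poses are not given: they have to be found in the camera images.
- board1_c (a point): centre of carrier 1 (frontmost in the lane), a dark flat plate 130 x 60 x 12 mm, about 0.19 kg. x along its 130 mm length, y across its 60 mm width, z out of its bare back: z points up while it lies circuit side down, as at the start, and down once the green circuit side is up. There are two or three: carrier 3 may be absent
- board2_c (a point): centre of carrier 2 (behind carrier 1), a dark flat plate 130 x 60 x 12 mm, about 0.19 kg. x along its 130 mm length, y across its 60 mm width, z out of its bare back: z points up while it lies circuit side down, as at the start, and down once the green circuit side is up. There are two or three: carrier 3 may be absent
- board3_c (a point): centre of carrier 3 (the rearmost, behind carrier 2), a dark flat plate 130 x 60 x 12 mm, about 0.19 kg. x along its 130 mm length, y across its 60 mm width, z out of its bare back: z points up while it lies circuit side down, as at the start, and down once the green circuit side is up. There are two or three: carrier 3 may be absent
- lane: fixed roller lane. Origin on the bench 45 mm up-lane of the middle of the front place; x points up-lane but level, y across. Freely turning rollers rise 10 degrees (0.175 rad) to +x, so carriers roll down to -x against a low end lip; the lane is 420 mm long. The bed (58 mm wide) is narrower than a carrier, so fingers can pass down on both sides of its middle
- front (a point): middle of the front place: the centre of the front carrier at rest there, 66 mm above the bench. Slick side guides (inner faces 65 mm apart, 18 mm above the rollers) stand only along the lowest 15 mm of this place and from 33 mm up-lane of it onwards; lift a carrier straight up 30 mm or more to clear them and the lip
- fence: fixed polished aluminium turning fence, 140 mm wide. Origin on the bench, middle of its foot edge; x from the foot edge into the fence, y along it. Its face curves up: x, z profile (0, 0), (26, 16), (48, 38), (66, 66) mm. Before it lies a grippy rubber pad, 2 mm high, x from -170 to 0 mm, 130 mm wide. A carrier laid there lengthwise along x and pushed to +x at its near end climbs the fence
- fence_top (a point): middle of the fence's top edge, 66 mm in x from the foot edge and 66 mm above the bench. A carrier with its foot at the foot edge leans and stays at about 45 degrees, its top end 92 mm in x and 94 mm up. Drawn from behind back to -x and up in an arc about its foot, it tips past upright and falls flat on the pad. Behind the fence is only an 8 mm high base, to x = 95 mm
- tray: fixed shallow steel tray, outside 338 x 178 x 11 mm, walls and floor 4 mm thick (rim 7 mm above the floor). Origin at the centre of its underside, x along its 338 mm length, y across. Room for three carriers side by side, lengths along the tray's y, about 95 mm apart in x
- spool: bystander: spool of solder wire, 60 mm across, 52 mm high; origin at its underside
- flux: bystander, in some runs: amber bottle, 48 mm across, 100 mm high; origin at its underside
- driver: bystander: screwdriver 160 mm long lying on the mat
Mind the look-alikes: they are no part of the job. What is shaped like the part that bears board1_c but yellow is not meant.

How it is judged (in metres and radians):
On the way, in this order (a step that is already met when the one before it is completed fails the run):
1. board carrier 1 stands tilted up against the fence, touching it (angle between board1_c's own z axis and vertical between 0.6 and 1.8 rad and contact force between board1 and fence above 0.05 N), for 0.1 s.
2. board carrier 1 lies flat in the tray with its circuit side up, let go and at rest (angle between board1_c's own z axis and vertical above 3.04 rad and x of board1_c in the frame of tray between -0.15 and 0.15 m and y of board1_c in the frame of tray between -0.075 and 0.075 m and z of board1_c in the frame of tray between 0.005 and 0.014 m and linear speed of board1 below 0.02 m/s and contact force between board1 and the fingers below 0.05 N), for 0.2 s.
3. board carrier 2 stands tilted up against the fence, touching it (angle between board2_c's own z axis and vertical between 0.6 and 1.8 rad and contact force between board2 and fence above 0.05 N), for 0.1 s.
4. board carrier 2 lies flat in the tray with its circuit side up, let go and at rest (angle between board2_c's own z axis and vertical above 3.04 rad and x of board2_c in the frame of tray between -0.15 and 0.15 m and y of board2_c in the frame of tray between -0.075 and 0.075 m and z of board2_c in the frame of tray between 0.005 and 0.014 m and linear speed of board2 below 0.02 m/s and contact force between board2 and the fingers below 0.05 N), for 0.2 s.
5. board carrier 3 stands tilted up against the fence, touching it (angle between board3_c's own z axis and vertical between 0.6 and 1.8 rad and contact force between board3 and fence above 0.05 N), for 0.1 s.
6. board carrier 3 lies flat in the tray with its circuit side up, let go and at rest (angle between board3_c's own z axis and vertical above 3.04 rad and x of board3_c in the frame of tray between -0.15 and 0.15 m and y of board3_c in the frame of tray between -0.075 and 0.075 m and z of board3_c in the frame of tray between 0.005 and 0.014 m and linear speed of board3 below 0.02 m/s and contact force between board3 and the fingers below 0.05 N), for 0.2 s.
At the end, for the whole second after the job is handed in: every carrier present lies at rest in the tray, flat on its floor (tilt under about 6 degrees, not overlapping), circuit side up, its centre within 150 mm of the tray's centre along the tray and 75 mm across it (angle between each of board1_c, board2_c, board3_c's own z axis and vertical above 3.04 rad and x of board1_c in the frame of tray between -0.15 and 0.15 m and y of board1_c in the frame of tray between -0.075 and 0.075 m and z of board1_c in the frame of tray between 0.005 and 0.014 m and linear speed of each of board1, board2, board3 below 0.02 m/s and x of board2_c in the frame of tray between -0.15 and 0.15 m and y of board2_c in the frame of tray between -0.075 and 0.075 m and z of board2_c in the frame of tray between 0.005 and 0.014 m and x of board3_c in the frame of tray between -0.15 and 0.15 m and y of board3_c in the frame of tray between -0.075 and 0.075 m and z of board3_c in the frame of tray between 0.005 and 0.014 m); the robot touches nothing.
It fails at once if the solder spool is displaced by more than 30 mm (distance of spool from where it was at the start of the episode above 0.03 m).
It fails at once if the bottle is displaced by more than 30 mm (distance of flux from where it was at the start of the episode above 0.03 m).
It fails at once if the screwdriver is displaced by more than 30 mm (distance of driver from where it was at the start of the episode above 0.03 m).
Of board3, flux only 1 to 2 are there at a start; the rules pass over those that are not, and their reading is None.
At some moment in a run one of board1, board2, board3 may be knocked a few centimetres aside while the robot is not near it.
Once in a run the grip may slacken for a moment while it holds something.
It also fails if it takes over 210 s, if anything falls off the work surface, if the arm or the gripper's body presses on something with over 40 N, if the wrist force passes 120 N, or if a joint passes its speed limit or range.

## Robot

A 6-joint arm with a two-finger parallel gripper is mounted at the origin on the work surface. World frame = base frame: x ahead of the robot, y to its left, z up, the work surface at z = 0. Lengths are in m, angles in degrees, forces in N, time in s.
With the tool pointing down it reaches from about 0.25 to 0.725 m from the base axis. Payload 9.7 kg.
Tool frame: the origin (TCP) lies on the centre line of the jaws, within the pads' length; the fingertips stand 17 mm ahead of it and the grasp point (between the pads) lies 2 mm behind it (bot.nose_length is the distance from the TCP to the fingertips, in m); x points along the fingers, y is the direction in which the jaws open and shut, and the axes are right-handed (so a half turn about x gives the same grasp; the last joint's range is limited). The gripper opens to 85 mm and grips with 20 to 120 N. Pads are 22 mm wide; open, the fingers measure 114 mm over their backs; the gripper's body (76 mm by 85 mm) begins 54 mm behind the grasp point. The pads swing forward as they close: fully open they stand 13 mm farther back than shut.
Start: joints at [-72.25, 4.979, 10.078, 95.1, 0, 90], TCP at [0.168, -0.524, 0.248] pointing down, gripper open.
Joint ranges: [-179.16, 179.16], [-48.56, 103.87], [-65.8, 70.77], [-126.05, 130.52], [-82.76, 87.17], [-180, 180]. Speed limits (degrees/s): [127.2, 127.2, 147.25, 180, 180, 180].

## Interface

Orientations are given as [roll, pitch, yaw] about the fixed x, y, z axes, in that order (R = Rz(yaw) Ry(pitch) Rx(roll)).
In Python, from workcell import bot, viewer, ticket gives the robot as it stands.
- The arm moves only by the tool jog_arm, never from a script. Its argument "deltas" is a list of rows, each an object of numbers: "fingers": the opening, from 0 (shut) to 1 (fully open); "x", "y", "z": the shift along the world's x, y, z in mm; "twist": the turn about the world's z in degrees. A call has 1 to 10 rows; each row is the pose to reach, as a shift and turn from the pose measured when the call began; what a row does not reach only later rows make up. A row lasts 1/10 s, in which the tool goes at most 50 mm and 8.59 degrees, less where a joint would pass 70% of its speed; a pose out of reach is approached as far as the arm can. A call with a gripper value outside its range is refused whole. The fingers move at their own pace and stop on an object; "grip_force" is the grip in N (left out, the last holds). Time passes only in rows, so rows that repeat a pose let the fingers close. It gives the time, the measured TCP pose, the force and the opening at its end, in the units of the state.
- bot.get_obs(): the state, without advancing time (a new reading comes with each control period).
- viewer.camera(name): name is "side" or "top" or "wrist"; returns a dict with "image" (480x640x3 uint8, red, green, blue), "fovy" (degrees; the focal length in pixels is half the picture's height over the tangent of half this angle, whatever the lens; pixels are square), "cx", "cy" (the principal point, pixels), "D" ([k1, k2, p1, p2, k3] as OpenCV has them; the pictures are not rectified), "world_to_cam" (4x4, takes a point from world to camera coordinates); the wrist camera has in their place "tool_from_camera" (4x4, takes a point from camera to tool coordinates, whose origin is the TCP and whose axes are the tool frame's). Camera axes: x right, y down, z forward; pixel columns grow to the right and rows downward; lengths in m; the calibration is good to about 2 mm. A picture is of the moment at which its call begins: read the wrist's pose just before it. There is no depth.
- ticket.job_done(): hands the job in, once; it reports no verdict.
The state is a dict: "time": time; "q": joint angles; "qd": joint speeds; "joint_efforts": joint torques, N m; "ee_pos": TCP position; "tcp_rot": TCP orientation; "wrist_force": force on the tool from outside, world axes, zero at the start; "torque": the same for the moment, N m; "opening": finger opening in m.
Only numpy, scipy, OpenCV 4.12 (cv2) and the standard library are available. Lean on these libraries where they do the work, as an engineer would, in place of code of your own. Each camera call takes 0.05 s, during which the arm holds its last target.

## Working session

There is one attempt and no reset: what is moved stays moved. The work goes in short steps, Python scripts to look and compute and a tool call to move; the robot and the scene stay as the last step left them, time stands still between calls to the robot, and variables do not carry over. Pictures are saved under pics/ and viewed, and the job is handed in when it is done.

Besides the shell and the picture viewer there is one more tool, called after ">>>" as name([rows], argument=value, ...), one row to a line, values as JSON. jog_arm: Moves the arm, as the interface text tells. Its arguments: {"type":"object","properties":{"deltas":{"type":"array"},"grip_force":{"type":"number"}},"required":["deltas"]}

```bash
ls; mkdir -p pics; python3 - <<'E'
from workcell import bot, viewer, ticket
import cv2
o=bot.get_obs(); print({k:(o[k]) for k in o})
for n in ["side","top","wrist"]:
    c=viewer.camera(n); cv2.imwrite(f"pics/{n}0.png",c["image"][:,:,::-1])
    print(n,{k:c[k] for k in c if k!="image"})
print(bot.get_obs()["time"])
E
```

```text
pics
{'time': 0.0, 'q': array([-7.22498784e+01,  5.01292336e+00,  1.00324159e+01,  9.51000899e+01,
        2.67062494e-03,  9.00019362e+01]), 'qd': array([ 0.01206252, -0.04974315,  0.00514211,  0.00605406,  0.06426239,
       -0.01711382]), 'joint_efforts': array([ 3.14340659e-04, -5.20391786e+01,  4.64799964e+01,  1.65549136e-02,
        6.01952229e-05, -8.88025866e-07]), 'ee_pos': array([ 0.16762142, -0.52360436,  0.24754731]), 'tcp_rot': array([-91.89588646,  89.91935842, 105.85229709]), 'wrist_force': array([-0.32592799,  0.52696218, -0.14547877]), 'torque': array([-0.01091718,  0.01068698, -0.00566488]), 'opening': 0.0857094904854545}
side {'fovy': 43.326069949977565, 'cx': 317.71356034939004, 'cy': 231.34485966463706, 'D': array([-0.08748418,  0.        ,  0.        ,  0.        ,  0.        ]), 'world_to_cam': array([[-0.91781119, -0.39696153, -0.00664571,  0.48618414],
       [-0.21376326,  0.50820725, -0.83428452,  0.22352946],
       [ 0.33455625, -0.76429506, -0.55129409,  1.45416552],
       [ 0.        ,  0.        ,  0.        ,  1.        ]])}
top {'fovy': 45.17798479
[... 231 characters left out ...]
216 ,  0.06696661, -0.20522266,  0.53187434],
       [ 0.2050149 , -0.01003425, -0.97870742,  1.54746322],
       [ 0.        ,  0.        ,  0.        ,  1.        ]])}
wrist {'fovy': 59.95309199549554, 'cx': 323.9702883142409, 'cy': 242.81826357581843, 'D': array([-0.06442857,  0.        ,  0.        ,  0.        ,  0.        ]), 'tool_from_camera': array([[-4.06549534e-04, -3.05569496e-01,  9.52169690e-01,
        -1.25528221e-01],
       [ 9.99999800e-01,  3.38015022e-04,  5.35447135e-04,
         7.86577323e-04],
       [-4.85463970e-04,  9.52169716e-01,  3.05569297e-01,
        -7.74802618e-02],
       [ 0.00000000e+00,  0.00000000e+00,  0.00000000e+00,
         1.00000000e+00]])}
0.15
```

View pics/top0.png

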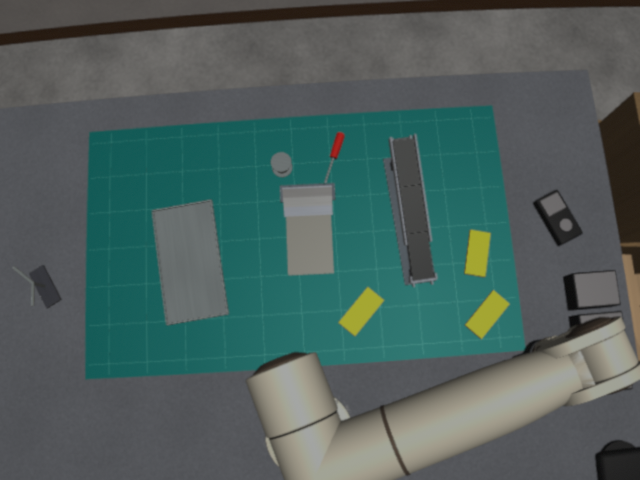

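View pics/side0.png

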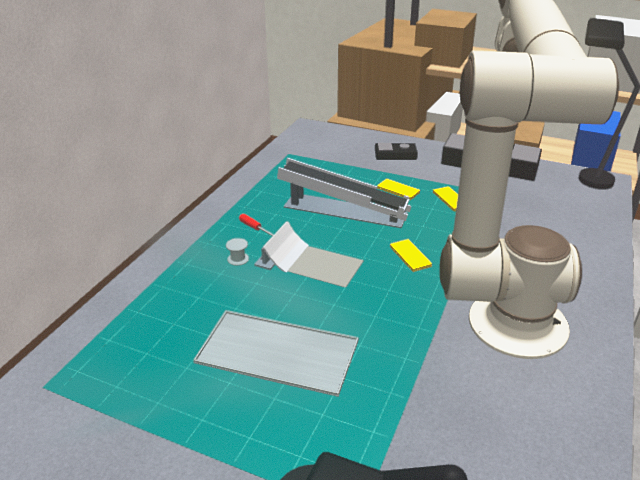

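View pics/wrist0.png

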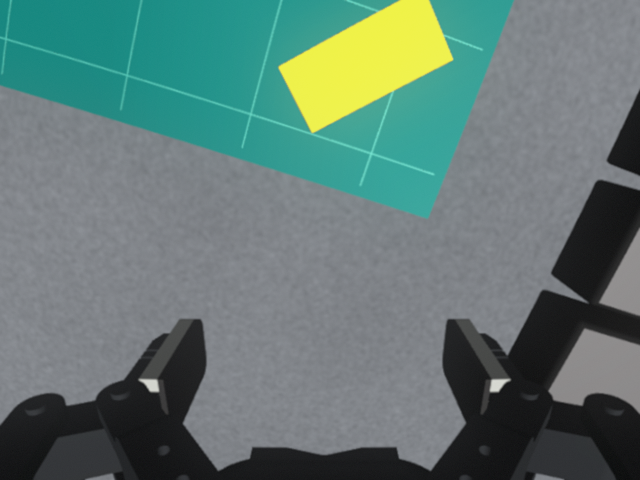

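```bash
cat > h.py <<'E'
import numpy as np, cv2
from scipy.spatial.transform import Rotation as R
from workcell import bot, viewer, ticket
def shot(n,fn=None):
    o=bot.get_obs(); c=viewer.camera(n)
    h=c["image"].shape[0]; f=h/2/np.tan(np.radians(c["fovy"]/2))
    c["K"]=np.array([[f,0,c["cx"]],[0,f,c["cy"]],[0,0,1]])
    if "world_to_cam" in c: T=np.linalg.inv(c["world_to_cam"])
    else:
        W=np.eye(4); W[:3,:3]=R.from_euler("xyz",o["tcp_rot"],degrees=True).as_matrix(); W[:3,3]=o["ee_pos"]
        T=W@c["tool_from_camera"]
    c["T"]=T; c["obs"]=o
    if fn: cv2.imwrite("pics/"+fn,c["image"][:,:,::-1])
    return c
def ray(c,uv):
    p=cv2.undistortPoints(np.array(uv,float).reshape(-1,1,2),c["K"],c["D"]).reshape(-1,2)
    d=np.c_[p,np.ones(len(p))]@c["T"][:3,:3].T
    return c["T"][:3,3],d
def onplane(c,uv,z):
    o,d=ray(c,uv); s=(z-o[2])/d[:,2]; return o+d*s[:,None]
def proj(c,P):
    W=np.linalg.inv(c["T"]); rv,_=cv2.Rodrigues(W[:3,:3])
    return cv2.projectPoints(np.array(P,float).reshape(-1,1,3),rv,W[:3,3],c["K"],c["D"])[0].reshape(-1,2)
def tri(c1,u1,c2,u2):
    o1,d1=ray(c1,u1);o2,d2=ray(c2,u2);out=[]
    for a,b in zip(d1,d2):
        A=np.c_[a,-b]; s=np.linalg.lstsq(A,o2-o1,rcond=None)[0]
        p,q=o1+a*s[0],o2+b*s[1]; out.append(np.r_[(p+q)/2,np.linalg.norm(p-q)])
    return np.array(out)
def crop(c,x0,y0,x1,y1,k,fn,gain=1.0):
    im=c["image"][y0:y1,x0:x1,::-1]; im=np.clip(im*gain,0,255).astype(np.uint8)
    cv2.imwrite("pics/"+fn,cv2.resize(im,None,fx=k,fy=k,interpolation=cv2.INTER_CUBIC))
E
python3 - <<'E'
from h import *
c=shot("top"); crop(c,370,120,510,290,3.5,"laneT.png",1.8); crop(c,260,120,360,290,3.5,"fenceT.png",1.2); crop(c,130,180,250,340,3.5,"trayT.png",1.2)
s=shot("side"); crop(s,220,130,430,290,3.8,"laneS.png",1.3)
E
```

```text
(no output)
```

View pics/laneT.png

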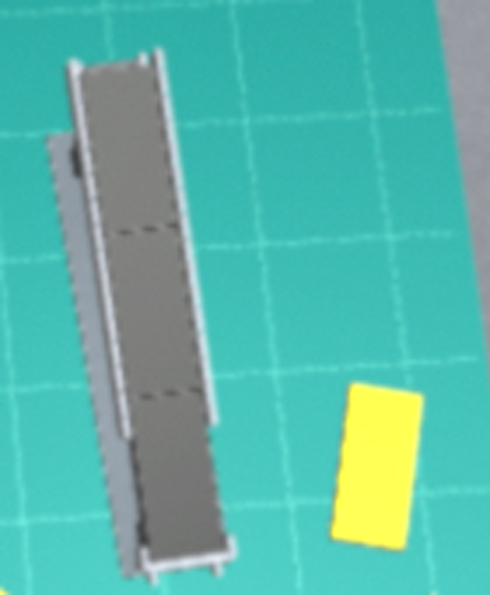

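View pics/fenceT.png

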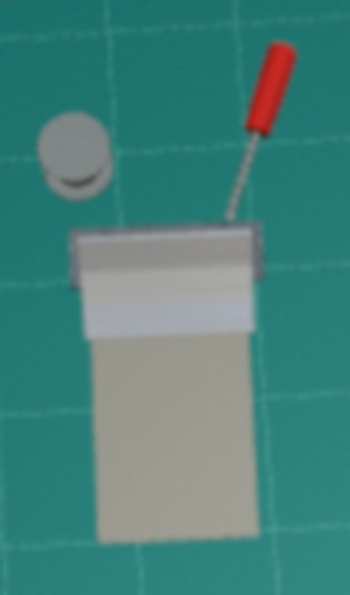

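View pics/trayT.png

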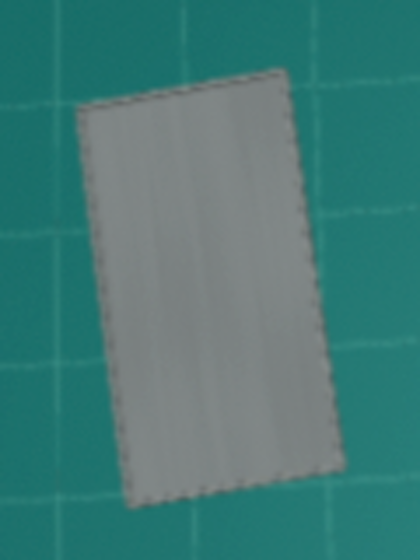

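View pics/laneS.png

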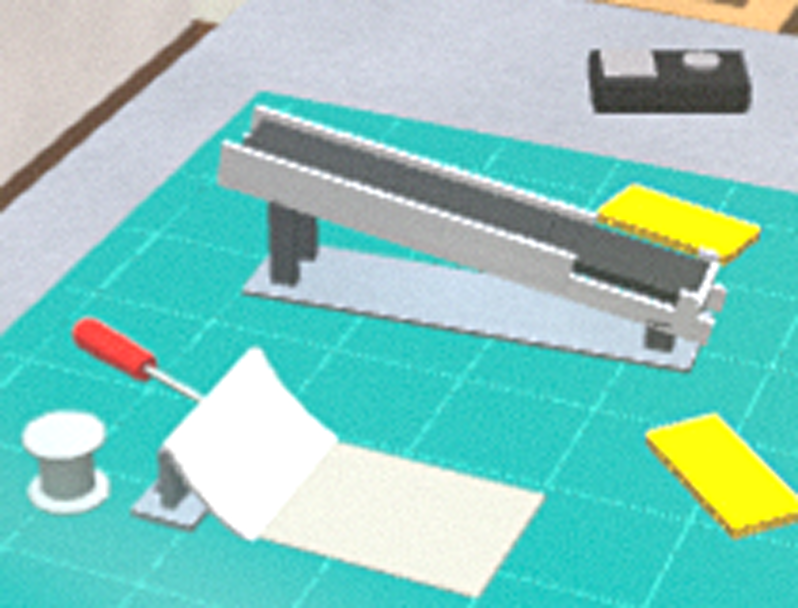

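```bash
python3 - <<'E'
from h import *
np.set_printoptions(precision=4,suppress=True)
c=shot("top")
def L(pts,ox,oy,k=3.5): return [(ox+a/k,oy+b/k) for a,b in pts]
lane=L([(146,556),(226,550),(131,396),(207,390)],370,120)
z=[.061,.061,.083,.083]
for u,zz in zip(lane,z): print("carrier1",onplane(c,[u],zz))
f=L([(92,338),(249,331),(99,543),(259,535)],260,120)
print("pad",onplane(c,f,.002))
f=L([(86,338),(254,330)],260,120); print("foot edge",onplane(c,f,0))
f=L([(80,235),(250,230)],260,120); print("top edge",onplane(c,f,.066))
t=L([(78,106),(286,70),(343,468),(128,508)],130,180); t=onplane(c,t,.011); print("tray",t,t.mean(0),[np.linalg.norm(t[i]-t[i-1]) for i in range(4)])
f=L([(73,148)],260,120); print("spool",onplane(c,f,.052))
f=L([(228,220),(281,48)],260,120); print("driver",onplane(c,f,.01))
E
```

```text
carrier1 [[ 0.3943 -0.3089  0.061 ]]
carrier1 [[ 0.3946 -0.3722  0.061 ]]
carrier1 [[ 0.5179 -0.306   0.083 ]]
carrier1 [[ 0.5186 -0.3662  0.083 ]]
pad [[ 0.6075  0.0263  0.002 ]
 [ 0.6046 -0.1037  0.002 ]
 [ 0.4364  0.0301  0.002 ]
 [ 0.4341 -0.0997  0.002 ]]
foot edge [[ 0.6084  0.0314  0.    ]
 [ 0.6056 -0.1079  0.    ]]
top edge [[ 0.6773  0.0281  0.066 ]
 [ 0.672  -0.1086  0.066 ]]
tray [[0.6516 0.4158 0.011 ]
 [0.67   0.2402 0.011 ]
 [0.3377 0.2041 0.011 ]
 [0.3165 0.3784 0.011 ]] [0.4939 0.3096 0.011 ] [np.float64(0.3371543303405593), np.float64(0.17659310523928598), np.float64(0.3342428914032984), np.float64(0.17558743382610958)]
spool [[0.7563 0.0307 0.052 ]]
driver [[ 0.6989 -0.0927  0.01  ]
 [ 0.8486 -0.1483  0.01  ]]
```

```bash
cat >> h.py <<'E'
def jaw():
    M=R.from_euler("xyz",bot.get_obs()["tcp_rot"],degrees=True).as_matrix()
    return np.degrees(np.arctan2(M[1,1],M[0,1])), np.degrees(np.arctan2(M[1,2],M[0,2]))
E
python3 - <<'E'
from h import *
print(jaw(),bot.nose_length)
E
```

```text
(np.float64(-72.25082085773745), np.float64(-162.25082078038764)) 0.017
```

>>> jog_arm([
  {"x": 35,"y": 27,"z": 15,"twist": -4},
  {"x": 70,"y": 54,"z": 15,"twist": -8},
  {"x": 105,"y": 81,"z": 15,"twist": -12},
  {"x": 140,"y": 108,"z": 15,"twist": -16},
  {"x": 175,"y": 135,"z": 15,"twist": -16},
  {"x": 210,"y": 160,"z": 15,"twist": -16},
  {"x": 240,"y": 186,"z": 15,"twist": -16},
  {"x": 240,"y": 186,"z": 15,"twist": -16},
  {"x": 240,"y": 186,"z": 15,"twist": -16},
])

```text
validation failed for argument at $.de...
```

```bash
python3 - <<'E'
from h import *
c=shot("wrist","w1.png"); print(c["obs"]["ee_pos"],c["obs"]["q"],jaw(),c["obs"]["time"],c["obs"]["wrist_force"])
E
```

```text
[ 0.16765406 -0.52374166  0.24804097] [-7.22496208e+01  4.99019486e+00  1.00631769e+01  9.51003700e+01
 -1.61242463e-04  9.00012001e+01] (np.float64(-72.25004501813858), np.float64(-162.25004495505425)) 0.3 [ 0.27666681 -0.70103866  0.05582435]
```

View pics/w1.png

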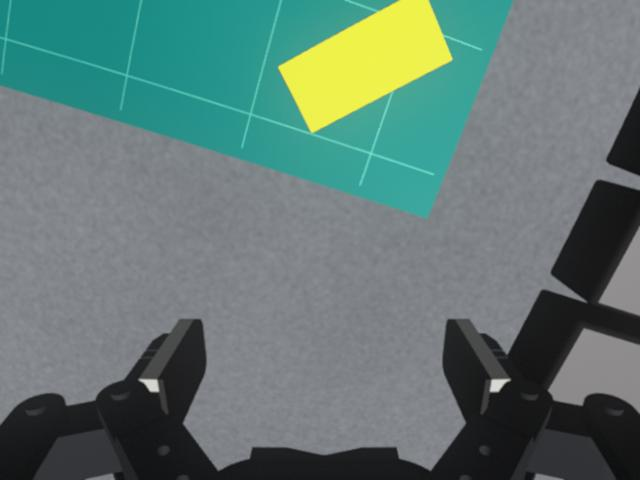

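>>> jog_arm([
  {"x": 35,"y": 27,"z": 15,"twist": -4,"fingers": 1},
  {"x": 70,"y": 54,"z": 15,"twist": -8,"fingers": 1},
  {"x": 105,"y": 81,"z": 15,"twist": -12,"fingers": 1},
  {"x": 140,"y": 108,"z": 15,"twist": -16,"fingers": 1},
  {"x": 175,"y": 135,"z": 15,"twist": -16,"fingers": 1},
  {"x": 210,"y": 160,"z": 15,"twist": -16,"fingers": 1},
  {"x": 240,"y": 186,"z": 15,"twist": -16,"fingers": 1},
  {"x": 240,"y": 186,"z": 15,"twist": -16,"fingers": 1},
  {"x": 240,"y": 186,"z": 15,"twist": -16,"fingers": 1},
])

```text
time: 1.25
ee_pos: [0.4082, -0.3372, 0.263]
tcp_rot: [-43.3, 90.0, 138.6]
wrist_force: [0.4, -0.5, -0.1]
opening: 0.0855
```

```bash
python3 - <<'E'
from h import *
c=shot("wrist","w1.png"); print(c["obs"]["ee_pos"],c["obs"]["q"],jaw(),c["obs"]["time"],c["obs"]["wrist_force"])
E
```

```text
[ 0.40816579 -0.33718956  0.26301107] [-3.95608759e+01  2.51504242e+00  9.12911271e+00  9.66410019e+01
  8.83359874e-04  1.38569086e+02] (np.float64(-88.21253713650988), np.float64(-178.21253338100226)) 1.25 [ 0.35642652 -0.46054156 -0.14912591]
```

View pics/w1.png

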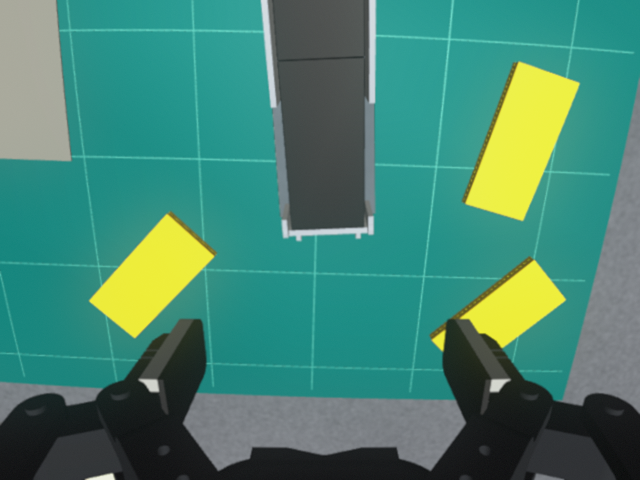

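```bash
python3 - <<'E'
from h import *
np.set_printoptions(precision=4,suppress=True)
c=shot("wrist"); crop(c,250,40,400,250,3.5/1.2,"w1c.png",2.0)
for u,z in [((289,231),.061),((366,229),.061),((279,61),.083),((364,57),.083)]: print(onplane(c,[u],z))
E
```

```text
[[ 0.3895 -0.3108  0.061 ]]
[[ 0.3932 -0.3738  0.061 ]]
[[ 0.5169 -0.3046  0.083 ]]
[[ 0.5213 -0.3626  0.083 ]]
```

View pics/w1c.png

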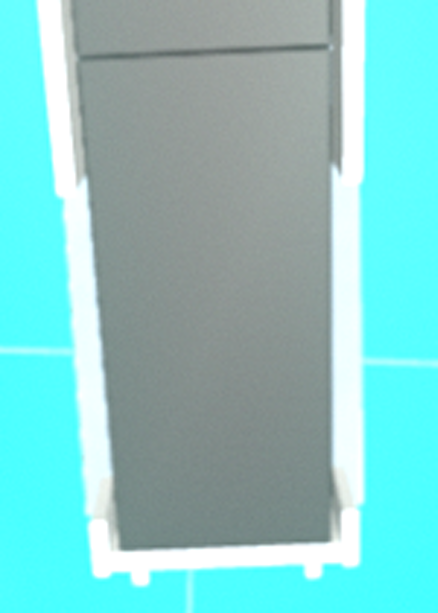

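>>> jog_arm([
  {"x": 0,"y": 0,"z": 0,"twist": 8,"fingers": 1},
  {"x": 0,"y": 0,"z": 0,"twist": 16,"fingers": 1},
  {"x": 0,"y": 0,"z": 0,"twist": 24,"fingers": 1},
  {"x": 0,"y": 0,"z": 0,"twist": 32,"fingers": 1},
  {"x": 0,"y": 0,"z": 0,"twist": 40,"fingers": 1},
  {"x": 0,"y": 0,"z": 0,"twist": 48,"fingers": 1},
  {"x": 0,"y": 0,"z": 0,"twist": 56,"fingers": 1},
  {"x": 0,"y": 0,"z": 0,"twist": 64,"fingers": 1},
  {"x": 0,"y": 0,"z": 0,"twist": 72,"fingers": 1},
  {"x": 0,"y": 0,"z": 0,"twist": 80,"fingers": 1},
])

```text
time: 2.35
ee_pos: [0.4062, -0.3392, 0.2633]
tcp_rot: [-10.6, 90.0, -108.7]
wrist_force: [0.4, -0.2, 0.2]
opening: 0.0855
```

>>> jog_arm([
  {"x": 0,"y": 0,"z": 0,"twist": 8,"fingers": 1},
  {"x": 0,"y": 0,"z": 0,"twist": 16,"fingers": 1},
  {"x": 0,"y": 0,"z": 0,"twist": 24,"fingers": 1},
  {"x": 0,"y": 0,"z": 0,"twist": 32,"fingers": 1},
  {"x": 0,"y": 0,"z": 0,"twist": 40,"fingers": 1},
  {"x": 0,"y": 0,"z": 0,"twist": 48,"fingers": 1},
  {"x": 0,"y": 0,"z": 0,"twist": 56,"fingers": 1},
  {"x": 0,"y": 0,"z": 0,"twist": 64,"fingers": 1},
  {"x": 0,"y": 0,"z": 0,"twist": 72,"fingers": 1},
  {"x": 0,"y": 0,"z": 0,"twist": 80,"fingers": 1},
])

```text
time: 3.35
ee_pos: [0.4051, -0.3403, 0.2634]
tcp_rot: [-32.0, 90.0, -49.9]
wrist_force: [0.1, -0.8, 0.3]
opening: 0.0854
```

>>> jog_arm([
  {"x": 0,"y": 0,"z": 0,"twist": 8,"fingers": 1},
  {"x": -10,"y": 0,"z": 0,"twist": 16,"fingers": 1},
  {"x": -20,"y": 2,"z": 0,"twist": 22,"fingers": 1},
  {"x": -20,"y": 2,"z": 0,"twist": 22,"fingers": 1},
  {"x": -20,"y": 2,"z": 0,"twist": 22,"fingers": 1},
])

```text
time: 3.85
ee_pos: [0.3846, -0.339, 0.2636]
tcp_rot: [-37.5, 89.9, -33.7]
wrist_force: [-0.7, 1.1, -0.1]
opening: 0.0854
```

```bash
python3 - <<'E'
from h import *
c=shot("wrist","w2.png"); print(c["obs"]["ee_pos"],c["obs"]["q"],jaw(),c["obs"]["time"],c["obs"]["wrist_force"])
E
```

```text
[ 0.38462621 -0.33897707  0.26361337] [-4.13952385e+01  1.39215797e-01  6.77554764e+00  9.65655580e+01
  9.58194829e-03 -4.52413377e+01] (np.float64(93.89065726070794), np.float64(3.8906858099811994)) 3.85 [-0.71432895  1.10462054 -0.12851717]
```

View pics/w2.png

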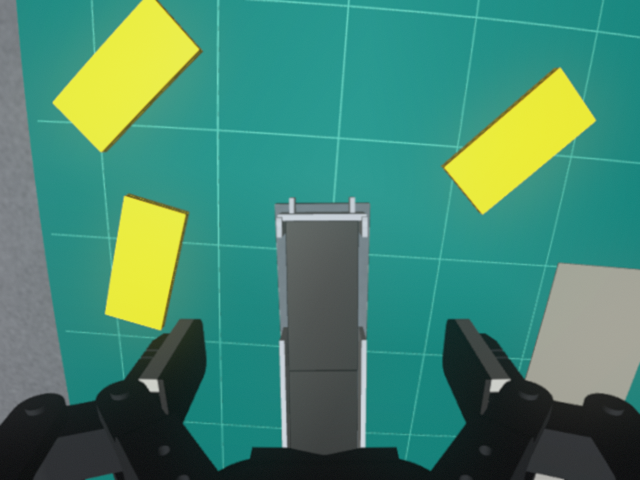

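```bash
python3 - <<'E'
from h import *
np.set_printoptions(precision=4,suppress=True)
c=shot("wrist"); crop(c,260,200,390,400,3,"w2c.png",2.0)
for u,z in [((288,220),.061),((357,220),.061),((290,370),.083),((359,370),.083)]: print(onplane(c,[u],z))
E
```

```text
[[ 0.3941 -0.3687  0.061 ]]
[[ 0.3903 -0.3127  0.061 ]]
[[ 0.5217 -0.36    0.083 ]]
[[ 0.5176 -0.3006  0.083 ]]
```

View pics/w2c.png

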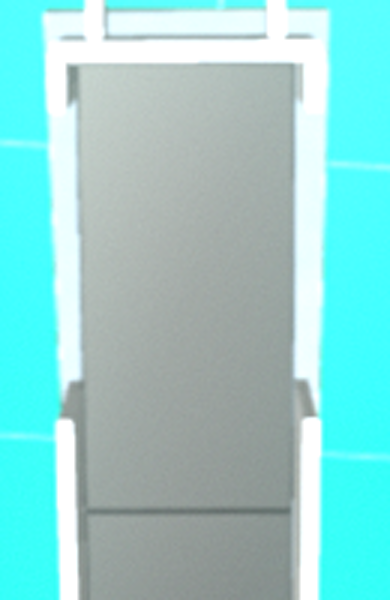

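>>> jog_arm([
  {"x": 40,"y": 2,"z": -20,"twist": 0,"fingers": 1},
  {"x": 71,"y": 3,"z": -50,"twist": 0,"fingers": 1},
  {"x": 71,"y": 3,"z": -90,"twist": 0,"fingers": 1},
  {"x": 71,"y": 3,"z": -130,"twist": 0,"fingers": 1},
  {"x": 71,"y": 3,"z": -160,"twist": 0,"fingers": 1},
  {"x": 71,"y": 3,"z": -180,"twist": 0,"fingers": 1},
  {"x": 71,"y": 3,"z": -199,"twist": 0,"fingers": 1},
  {"x": 71,"y": 3,"z": -199,"twist": 0,"fingers": 1},
])

```text
time: 4.75
ee_pos: [0.455, -0.3347, 0.0614]
tcp_rot: [138.2, 89.8, 142.0]
wrist_force: [0.0, 0.9, -0.0]
opening: 0.0856
```

```bash
python3 - <<'E'
from h import *
c=shot("wrist","w3.png"); s=shot("side"); crop(s,250,120,450,270,4,"s3.png",1.3); print(c["obs"]["ee_pos"],c["obs"]["q"],jaw(),c["obs"]["wrist_force"])
E
```

```text
[ 0.45500753 -0.33474628  0.06138426] [-3.63447802e+01  7.75596082e+00 -7.60012425e+00  7.48738255e+01
  6.50956275e-03 -4.02150046e+01] (np.float64(93.89902639765474), np.float64(3.899030536274169)) [ 0.03369365  0.88471479 -0.01691049]
```

View pics/w3.png

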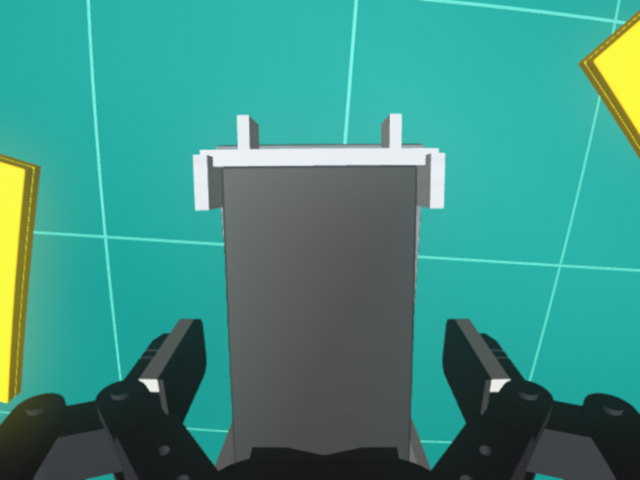

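View pics/s3.png

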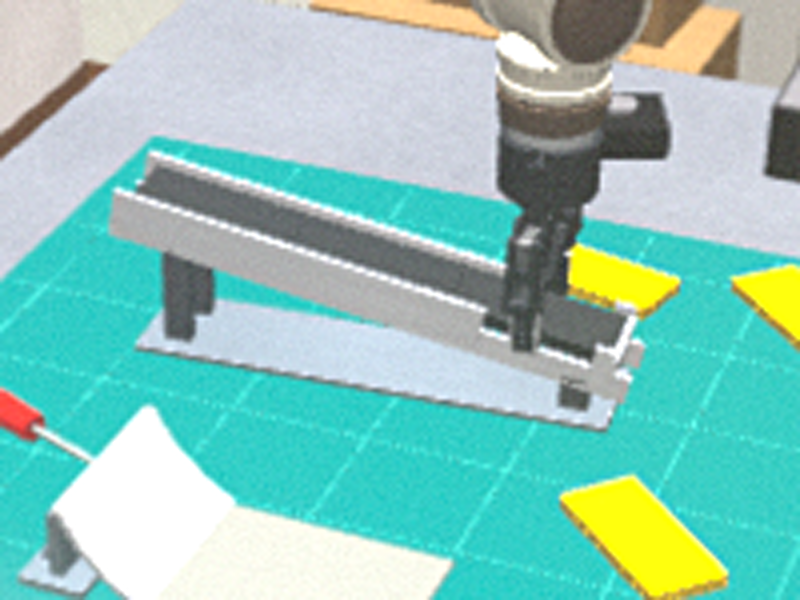

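>>> jog_arm([
  {"x": 0,"y": 0,"z": 0,"twist": 0,"fingers": 0.5},
  {"x": 0,"y": 0,"z": 0,"twist": 0,"fingers": 0.5},
  {"x": 0,"y": 0,"z": 0,"twist": 0,"fingers": 0.5},
  {"x": 0,"y": 0,"z": 0,"twist": 0,"fingers": 0.5},
  {"x": 0,"y": 0,"z": 0,"twist": 0,"fingers": 0.5},
  {"x": 0,"y": 0,"z": 20,"twist": 0,"fingers": 0.5},
  {"x": 0,"y": 0,"z": 50,"twist": 0,"fingers": 0.5},
  {"x": 0,"y": 0,"z": 65,"twist": 0,"fingers": 0.5},
  {"x": 0,"y": 0,"z": 65,"twist": 0,"fingers": 0.5},
], grip_force=60)

```text
time: 5.75
ee_pos: [0.4573, -0.3365, 0.1322]
tcp_rot: [-38.8, 89.7, -34.9]
wrist_force: [-0.6, 0.4, -2.6]
opening: 0.0585
```

```bash
python3 - <<'E'
from h import *
c=shot("wrist","w4.png"); s=shot("side"); crop(s,250,120,450,270,4,"s4.png",1.3); print(c["obs"]["ee_pos"],c["obs"]["opening"],c["obs"]["wrist_force"])
E
```

```text
[ 0.45727299 -0.33646657  0.13223787] 0.05853607924884102 [-0.61938172  0.4313857  -2.5902757 ]
```

View pics/w4.png

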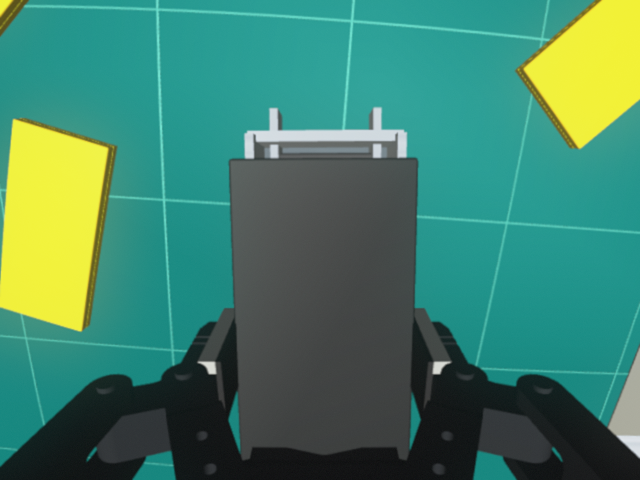

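View pics/s4.png

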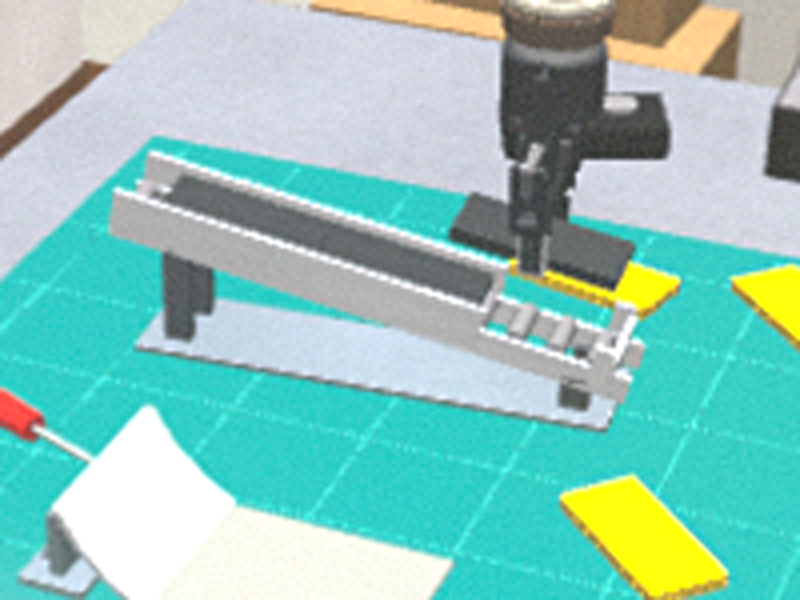

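>>> jog_arm([
  {"x": 8,"y": 35,"z": 5,"twist": -1,"fingers": 0.5},
  {"x": 16,"y": 70,"z": 5,"twist": -2,"fingers": 0.5},
  {"x": 26,"y": 105,"z": 5,"twist": -3,"fingers": 0.5},
  {"x": 36,"y": 140,"z": 5,"twist": -4,"fingers": 0.5},
  {"x": 46,"y": 175,"z": 5,"twist": -5,"fingers": 0.5},
  {"x": 56,"y": 210,"z": 0,"twist": -5,"fingers": 0.5},
  {"x": 66,"y": 245,"z": -10,"twist": -5,"fingers": 0.5},
  {"x": 74,"y": 280,"z": -20,"twist": -5,"fingers": 0.5},
  {"x": 74,"y": 300,"z": -30,"twist": -5,"fingers": 0.5},
  {"x": 74,"y": 300,"z": -50,"twist": -5,"fingers": 0.5},
])

```text
time: 6.85
ee_pos: [0.5301, -0.0332, 0.0778]
tcp_rot: [112.5, 90.0, 111.6]
wrist_force: [-0.4, -0.2, -0.9]
opening: 0.0581
```

```bash
python3 - <<'E'
from h import *
c=shot("wrist","w5.png"); s=shot("side"); crop(s,200,150,400,300,4,"s5.png",1.2); print(c["obs"]["ee_pos"],jaw(),c["obs"]["q"],c["obs"]["opening"],c["obs"]["wrist_force"])
E
```

```text
[ 0.53014874 -0.03321118  0.07779342] (np.float64(88.97438449248548), np.float64(-1.0255618416850454)) [-3.59766453e+00  2.59136041e+00 -1.13074737e+01  7.61133270e+01
  2.58726570e-02 -2.66437853e+00] 0.05812488607443814 [-0.4231505  -0.17212586 -0.9148561 ]
```

View pics/w5.png

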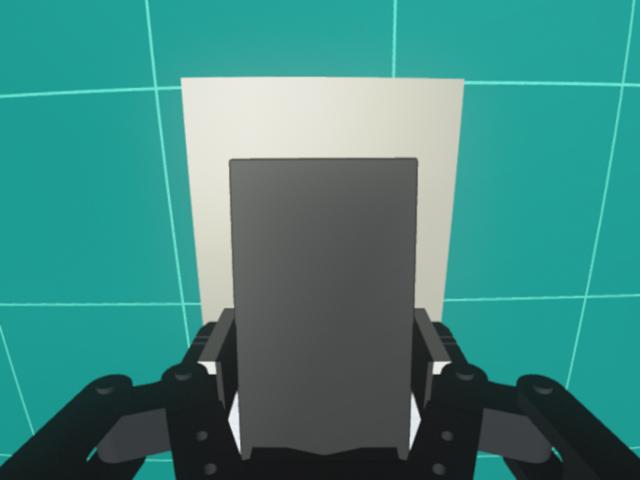

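View pics/s5.png

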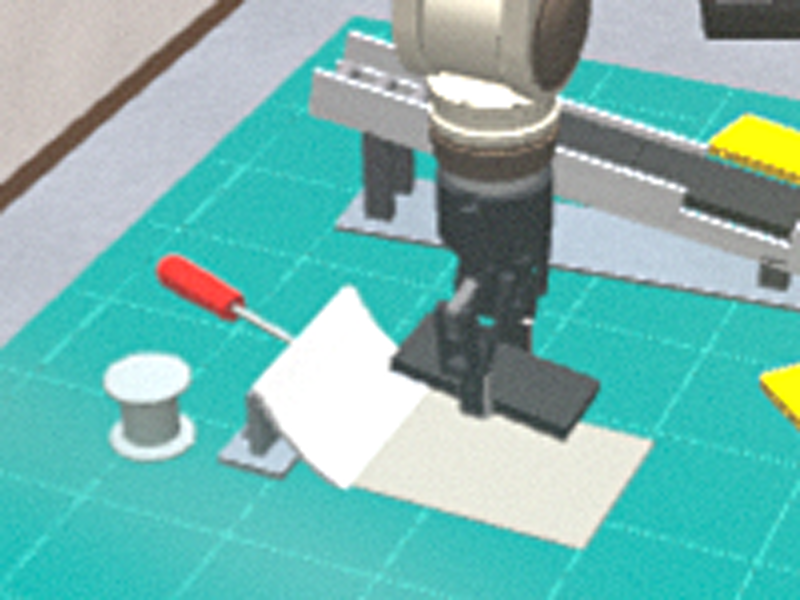

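>>> jog_arm([
  {"x": 0,"y": 0,"z": -25,"twist": 0,"fingers": 0.5},
  {"x": 0,"y": 0,"z": -40,"twist": 0,"fingers": 0.5},
  {"x": 0,"y": 0,"z": -50,"twist": 0,"fingers": 0.5},
  {"x": 0,"y": 0,"z": -53,"twist": 0,"fingers": 0.5},
  {"x": 0,"y": 0,"z": -53,"twist": 0,"fingers": 0.5},
])

```text
time: 7.45
ee_pos: [0.5281, -0.0351, 0.0221]
tcp_rot: [178.5, 89.6, 177.4]
wrist_force: [0.1, 0.4, -0.9]
opening: 0.0587
```

>>> jog_arm([
  {"x": 0,"y": 0,"z": 0,"twist": 0,"fingers": 0.8},
  {"x": 0,"y": 0,"z": 0,"twist": 0,"fingers": 0.9},
  {"x": 0,"y": 0,"z": 0,"twist": 0,"fingers": 1},
  {"x": 0,"y": 0,"z": 30,"twist": 0,"fingers": 1},
  {"x": -40,"y": 0,"z": 60,"twist": 0,"fingers": 1},
  {"x": -80,"y": 0,"z": 80,"twist": 0,"fingers": 0.6},
  {"x": -120,"y": 0,"z": 80,"twist": 0,"fingers": 0.3},
  {"x": -120,"y": 0,"z": 80,"twist": 0,"fingers": 0.3},
  {"x": -120,"y": 0,"z": 80,"twist": 0,"fingers": 0.3},
])

```text
time: 8.35
ee_pos: [0.4082, -0.0351, 0.103]
tcp_rot: [179.8, 89.8, 178.8]
wrist_force: [-0.6, -0.6, -0.1]
opening: 0.0281
```

```bash
python3 - <<'E'
from h import *
c=shot("wrist","w6.png"); s=shot("side"); crop(s,200,150,400,300,4,"s6.png",1.2); t=shot("top");crop(t,260,120,360,290,3.5,"t6.png",1.5);print(c["obs"]["ee_pos"],jaw(),c["obs"]["opening"],c["obs"]["wrist_force"])
E
```

```text
[ 0.40820863 -0.03510825  0.10295954] (np.float64(88.95736810639475), np.float64(-1.0425645682117208)) 0.028122886865631563 [-0.61302282 -0.57727275 -0.10151049]
```

View pics/w6.png

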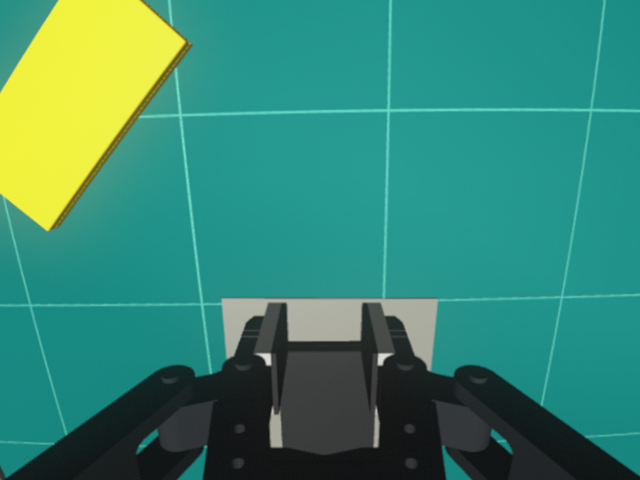

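View pics/s6.png

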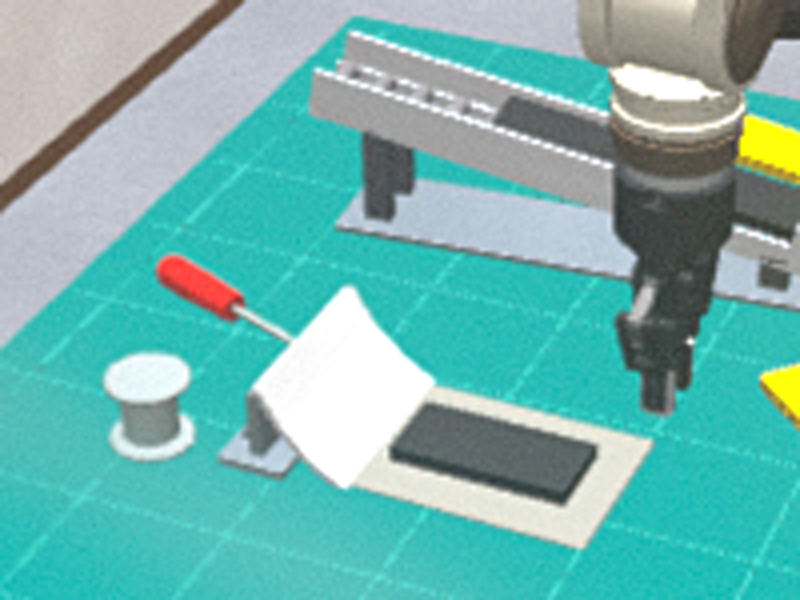

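View pics/t6.png

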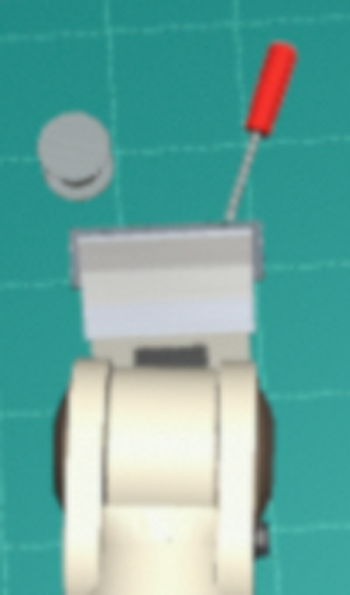

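>>> jog_arm([
  {"x": 0,"y": -1,"z": -30,"twist": 0,"fingers": 0.3},
  {"x": 0,"y": -1,"z": -55,"twist": 0,"fingers": 0.3},
  {"x": 10,"y": -1,"z": -75,"twist": 0,"fingers": 0.3},
  {"x": 20,"y": -1,"z": -81,"twist": 0,"fingers": 0.3},
  {"x": 35,"y": -1,"z": -81,"twist": 0,"fingers": 0.3},
  {"x": 45,"y": -1,"z": -81,"twist": 0,"fingers": 0.3},
  {"x": 55,"y": -1,"z": -81,"twist": 0,"fingers": 0.3},
  {"x": 65,"y": -1,"z": -81,"twist": 0,"fingers": 0.3},
  {"x": 75,"y": -1,"z": -81,"twist": 0,"fingers": 0.3},
  {"x": 85,"y": -1,"z": -81,"twist": 0,"fingers": 0.3},
])

```text
time: 9.5
ee_pos: [0.4944, -0.0361, 0.0211]
tcp_rot: [178.4, 89.6, 177.4]
wrist_force: [-2.5, 0.8, 0.7]
opening: 0.0256
```

```bash
python3 - <<'E'
from h import *
c=shot("wrist","w7.png"); s=shot("side"); crop(s,200,150,400,300,4,"s7.png",1.2); print(c["obs"]["ee_pos"],jaw(),c["obs"]["opening"],c["obs"]["wrist_force"])
E
```

```text
[ 0.49443312 -0.03607     0.02114573] (np.float64(88.96086788075414), np.float64(-1.0390810221661277)) 0.025551282444974923 [-2.48956527  0.83081515  0.7058522 ]
```

View pics/s7.png

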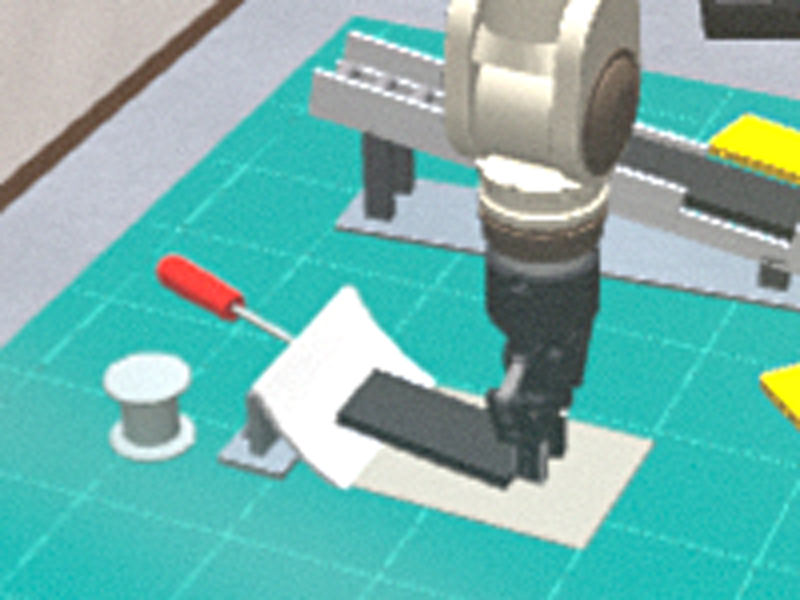

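Climbing as intended. Continue the push to TCP x ≈ 0.585.

>>> jog_arm([
  {"x": 10,"y": 0,"z": 0,"twist": 0,"fingers": 0.3},
  {"x": 20,"y": 0,"z": 0,"twist": 0,"fingers": 0.3},
  {"x": 30,"y": 0,"z": 0,"twist": 0,"fingers": 0.3},
  {"x": 40,"y": -1,"z": 0,"twist": 0,"fingers": 0.3},
  {"x": 50,"y": -1,"z": 0,"twist": 0,"fingers": 0.3},
  {"x": 60,"y": -1,"z": 0,"twist": 0,"fingers": 0.3},
  {"x": 70,"y": -1,"z": 0,"twist": 0,"fingers": 0.3},
  {"x": 80,"y": -1,"z": 0,"twist": 0,"fingers": 0.3},
  {"x": 88,"y": -1,"z": 0,"twist": 0,"fingers": 0.3},
  {"x": 88,"y": -1,"z": 0,"twist": 0,"fingers": 0.3},
])

```text
time: 10.6
ee_pos: [0.5843, -0.0371, 0.0212]
tcp_rot: [177.9, 89.8, 176.9]
wrist_force: [0.2, 0.2, -0.3]
opening: 0.0255
```

```bash
python3 - <<'E'
from h import *
c=shot("wrist","w8.png"); s=shot("side"); crop(s,200,150,400,300,4,"s8.png",1.2); print(c["obs"]["ee_pos"],jaw(),c["obs"]["opening"],c["obs"]["wrist_force"])
E
```

```text
[ 0.58426024 -0.03706774  0.02117099] (np.float64(88.96389444790967), np.float64(-1.0360621236929335)) 0.025523612695706098 [ 0.18090281  0.15411863 -0.25804418]
```

View pics/s8.png

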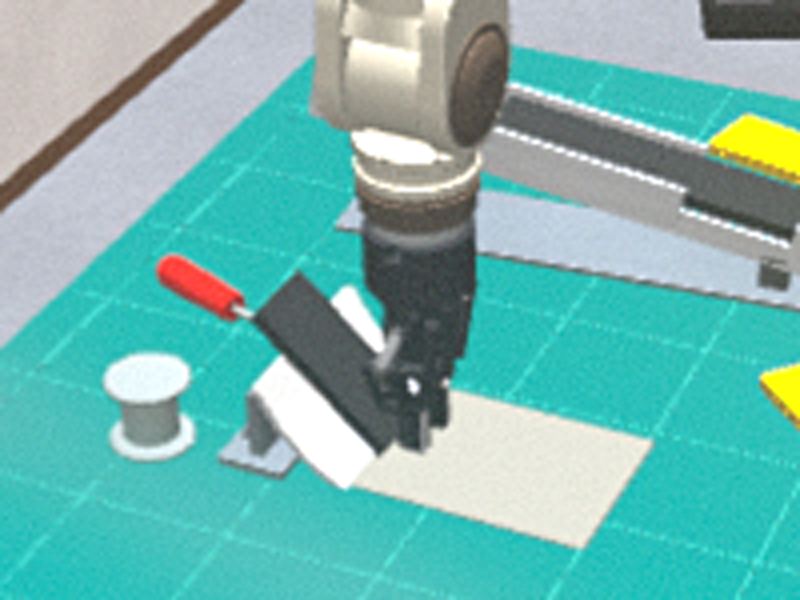

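View pics/w8.png

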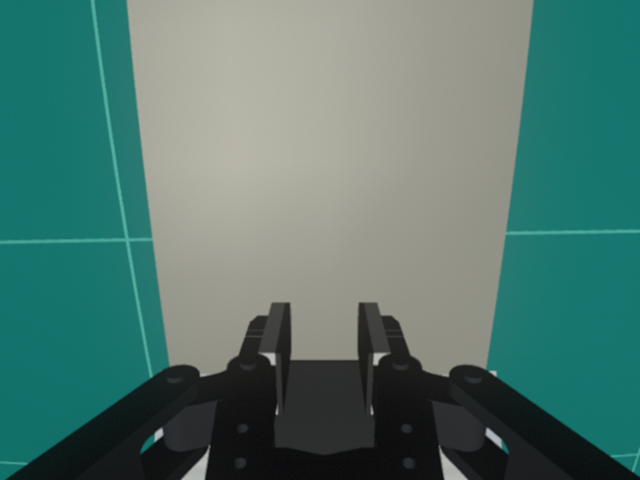

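```bash
python3 - <<'E'
from h import *
np.set_printoptions(precision=4,suppress=True)
c=shot("wrist"); M=c["tool_from_camera"]
def t(uv,y):
    p=cv2.undistortPoints(np.array([[uv]],float),c["K"],c["D"])[0,0]; d=M[:3,:3]@np.r_[p,1]; o=M[:3,3]
    s=(y-o[1])/d[1]; return o+s*d
print("open inner tip",t((205,321),-.0428),t((444,321),.0428), t((206,370),-.0428))
print("28 inner tip",t((288,303),-.0128),t((361,303),.0128), t((271,445),-.0128))
E
```

```text
open inner tip [ 0.004  -0.0428 -0.0084] [ 0.0093  0.0428 -0.0056] [-0.0007 -0.0428  0.0086]
28 inner tip [-0.0023 -0.0128 -0.0186] [ 0.0153  0.0128 -0.01  ] [-0.0527 -0.0128 -0.0083]
```

>>> jog_arm([
  {"x": -15,"y": 0,"z": 0,"twist": 0,"fingers": 0.3},
  {"x": -35,"y": 0,"z": 0,"twist": 0,"fingers": 0.3},
  {"x": -60,"y": 0,"z": 20,"twist": 0,"fingers": 0.3},
  {"x": -80,"y": 0,"z": 60,"twist": -8,"fingers": 0.3},
  {"x": -80,"y": 0,"z": 100,"twist": -16,"fingers": 0.6},
  {"x": -80,"y": 0,"z": 140,"twist": -24,"fingers": 1},
  {"x": -80,"y": 0,"z": 160,"twist": -32,"fingers": 1},
  {"x": -80,"y": 0,"z": 160,"twist": -40,"fingers": 1},
  {"x": -80,"y": 0,"z": 160,"twist": -48,"fingers": 1},
  {"x": -80,"y": 0,"z": 160,"twist": -56,"fingers": 1},
])

```text
time: 11.75
ee_pos: [0.5029, -0.0371, 0.1818]
tcp_rot: [167.9, 89.7, 110.5]
wrist_force: [-1.2, -0.6, -0.2]
opening: 0.0856
```

>>> jog_arm([
  {"x": 0,"y": 0,"z": 0,"twist": -8,"fingers": 1},
  {"x": 0,"y": 0,"z": 0,"twist": -16,"fingers": 1},
  {"x": 0,"y": 0,"z": 0,"twist": -24,"fingers": 1},
  {"x": 0,"y": 0,"z": 0,"twist": -32,"fingers": 1},
  {"x": 0,"y": 0,"z": 0,"twist": -35,"fingers": 1},
  {"x": 0,"y": 0,"z": 0,"twist": -35,"fingers": 1},
])

```text
time: 12.35
ee_pos: [0.5026, -0.0371, 0.182]
tcp_rot: [160.8, 89.7, 68.4]
wrist_force: [0.6, -0.1, -0.5]
opening: 0.0854
```

```bash
python3 - <<'E'
from h import *
c=shot("wrist","w9.png"); s=shot("side"); crop(s,200,150,400,300,4,"s9.png",1.2); print(c["obs"]["ee_pos"],jaw(),c["obs"]["opening"],c["obs"]["q"])
E
```

```text
[ 0.50264373 -0.0371023   0.18202691] (np.float64(-2.2694590221222994), np.float64(-92.26915223863418)) 0.08543058302587513 [-4.3540862  -2.23704224 -4.61489793 87.54474992  0.24917286 88.05217077]
```

View pics/s9.png

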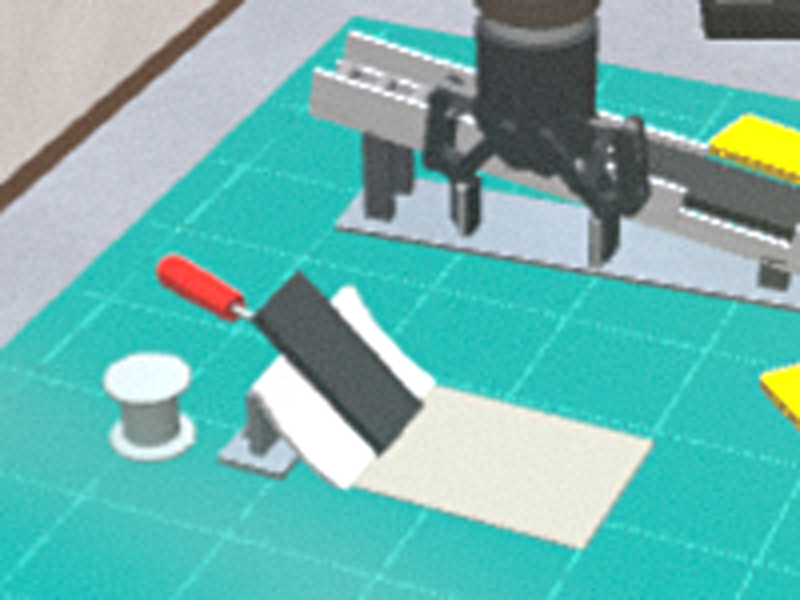

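View pics/w9.png

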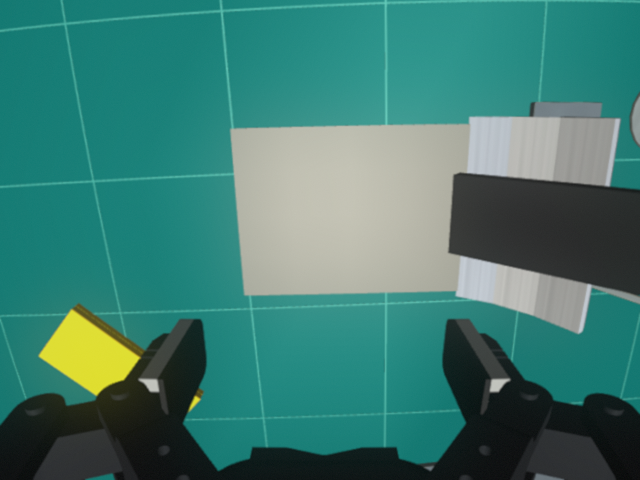

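>>> jog_arm([
  {"x": 40,"y": 0,"z": 5,"twist": 1,"fingers": 1},
  {"x": 80,"y": -1,"z": 5,"twist": 1,"fingers": 1},
  {"x": 120,"y": -2,"z": 5,"twist": 1,"fingers": 1},
  {"x": 155,"y": -2,"z": 0,"twist": 1,"fingers": 1},
  {"x": 172,"y": -2,"z": 0,"twist": 1,"fingers": 1},
  {"x": 172,"y": -2,"z": -20,"twist": 1,"fingers": 1},
  {"x": 172,"y": -2,"z": -35,"twist": 1,"fingers": 1},
  {"x": 172,"y": -2,"z": -50,"twist": 1,"fingers": 1},
  {"x": 172,"y": -2,"z": -50,"twist": 1,"fingers": 1},
])

```text
time: 13.35
ee_pos: [0.6737, -0.039, 0.1294]
tcp_rot: [-152.4, 89.7, 116.4]
wrist_force: [-1.3, 0.2, -0.2]
opening: 0.0854
```

```bash
python3 - <<'E'
from h import *
c=shot("wrist","w10.png"); s=shot("side"); crop(s,200,150,400,300,4,"s10.png",1.2); print(c["obs"]["ee_pos"],jaw(),c["obs"]["opening"],c["obs"]["q"])
E
```

```text
[ 0.67365805 -0.03903332  0.12935094] (np.float64(-1.2400993150185866), np.float64(-91.23980319066142)) 0.0853993254502824 [-3.41498147 21.77283571 16.85769132 85.22729841  0.24886236 87.80040932]
```

View pics/s10.png

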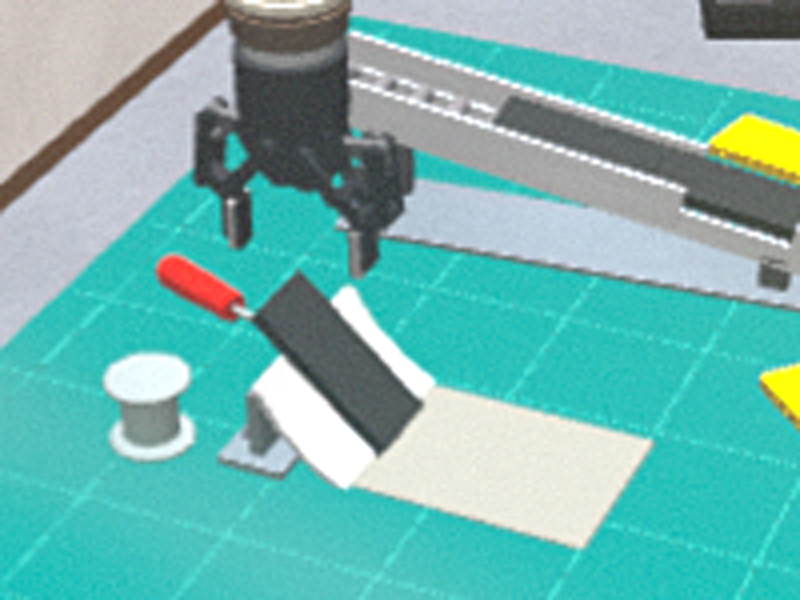

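View pics/w10.png

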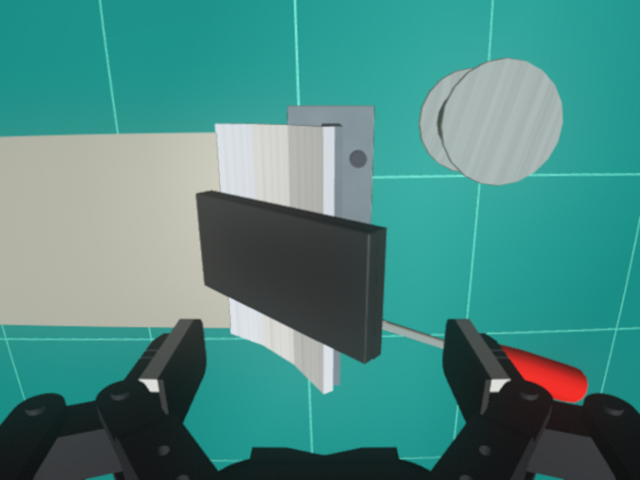

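>>> jog_arm([
  {"x": 1,"y": 0,"z": -15,"twist": 0,"fingers": 1},
  {"x": 1,"y": 0,"z": -30,"twist": 0,"fingers": 1},
  {"x": 1,"y": 0,"z": -43,"twist": 0,"fingers": 1},
  {"x": 0,"y": 0,"z": -43,"twist": 0,"fingers": 1},
  {"x": -10,"y": 0,"z": -43,"twist": 0,"fingers": 1},
  {"x": -20,"y": 0,"z": -43,"twist": 0,"fingers": 1},
  {"x": -28,"y": 0,"z": -43,"twist": 0,"fingers": 1},
  {"x": -36,"y": 0,"z": -36,"twist": 0,"fingers": 1},
  {"x": -44,"y": 0,"z": -30,"twist": 0,"fingers": 1},
])

```text
time: 14.35
ee_pos: [0.6301, -0.0391, 0.1031]
tcp_rot: [158.9, 89.7, 67.7]
wrist_force: [1.7, 0.4, 1.0]
opening: 0.0853
```

```bash
python3 - <<'E'
from h import *
c=shot("wrist","w11.png"); s=shot("side"); crop(s,200,150,400,300,4,"s11.png",1.2); print(c["obs"]["ee_pos"],c["obs"]["wrist_force"])
E
```

```text
[ 0.63008551 -0.03908471  0.10314085] [1.68555529 0.39981116 1.03072031]
```

View pics/s11.png

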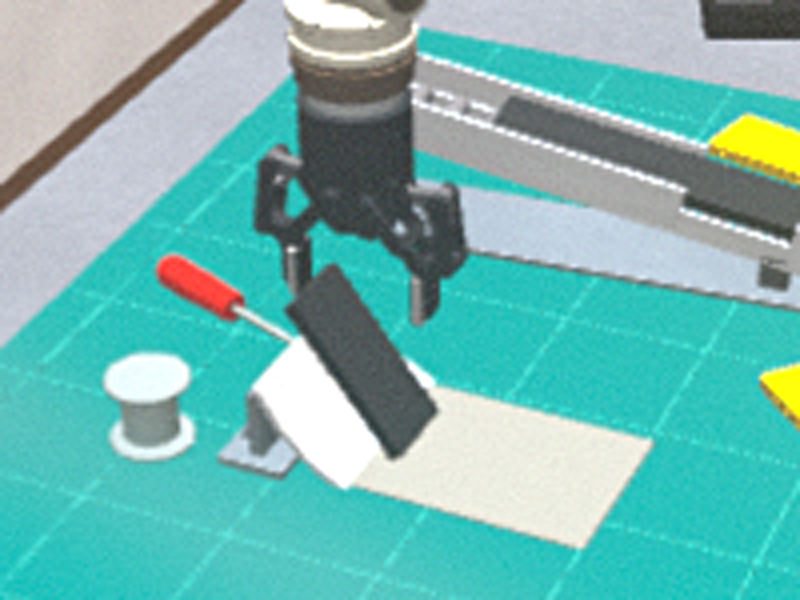

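>>> jog_arm([
  {"x": -10,"y": 0,"z": -3,"twist": 0,"fingers": 1},
  {"x": -20,"y": 0,"z": -3,"twist": 0,"fingers": 1},
  {"x": -30,"y": 0,"z": 0,"twist": 0,"fingers": 1},
  {"x": -40,"y": 0,"z": 4,"twist": 0,"fingers": 1},
  {"x": -50,"y": 0,"z": 6,"twist": 0,"fingers": 1},
])

```text
time: 14.95
ee_pos: [0.5793, -0.0391, 0.1104]
tcp_rot: [148.0, 89.7, 56.7]
wrist_force: [0.8, -0.3, 0.2]
opening: 0.0856
```

```bash
python3 - <<'E'
from h import *
s=shot("side"); crop(s,200,150,400,300,4,"s12.png",1.2); c=shot("wrist","w12.png");print(c["obs"]["ee_pos"],c["obs"]["wrist_force"])
E
```

```text
[ 0.5783002  -0.03915158  0.11082126] [1.84995845 0.16275946 1.29217089]
```

View pics/s12.png

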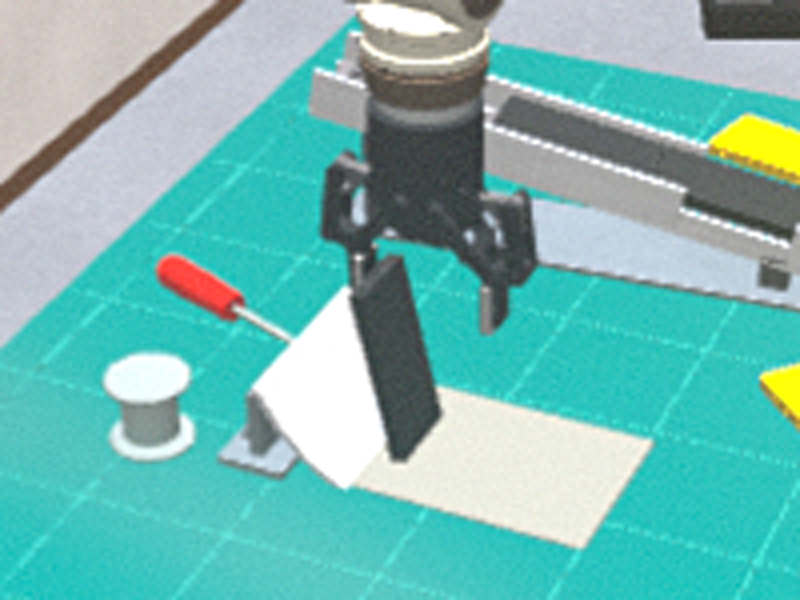

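>>> jog_arm([
  {"x": -10,"y": 0,"z": 1,"twist": 0,"fingers": 1},
  {"x": -20,"y": 0,"z": 3,"twist": 0,"fingers": 1},
  {"x": -30,"y": 0,"z": 4,"twist": 0,"fingers": 1},
  {"x": -40,"y": 0,"z": 4,"twist": 0,"fingers": 1},
  {"x": -50,"y": 0,"z": 4,"twist": 0,"fingers": 1},
  {"x": -58,"y": 0,"z": 4,"twist": 0,"fingers": 1},
  {"x": -58,"y": 0,"z": 4,"twist": 0,"fingers": 1},
  {"x": -58,"y": 0,"z": 30,"twist": 8,"fingers": 1},
  {"x": -58,"y": 0,"z": 60,"twist": 16,"fingers": 1},
  {"x": -58,"y": 0,"z": 100,"twist": 24,"fingers": 1},
])

```text
time: 16.05
ee_pos: [0.5207, -0.0391, 0.2105]
tcp_rot: [169.7, 89.7, 102.8]
wrist_force: [0.7, -0.1, 0.0]
opening: 0.0854
```

```bash
python3 - <<'E'
from h import *
s=shot("side"); crop(s,200,150,400,300,4,"s13.png",1.2); c=shot("wrist","w13.png");print(c["obs"]["ee_pos"],c["obs"]["wrist_force"],jaw())
E
```

```text
[ 0.52242525 -0.03925841  0.21822986] [-3.21806401  0.1265327   5.28636647] (np.float64(23.004679735242426), np.float64(-66.99494512900975))
```

View pics/s13.png

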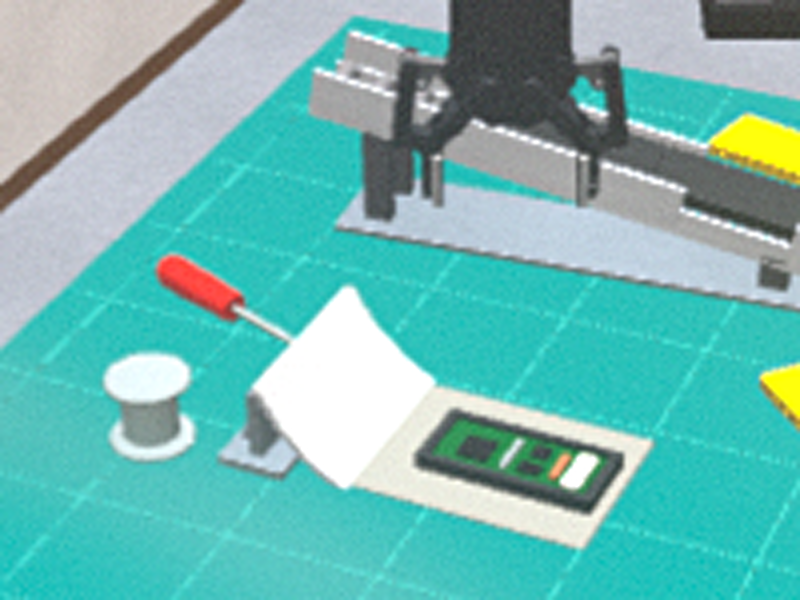

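View pics/w13.png

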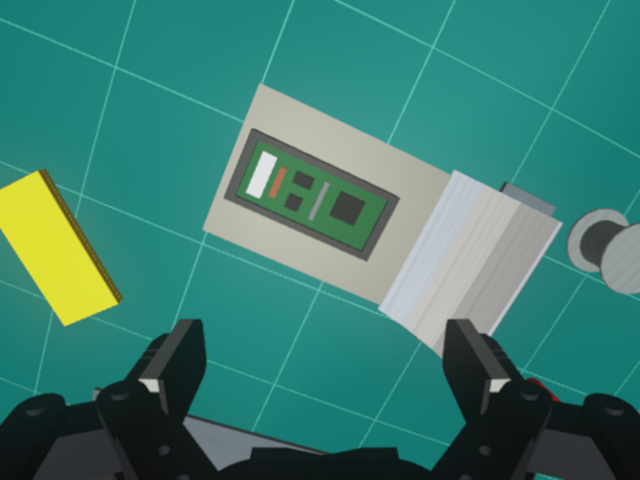

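>>> jog_arm([
  {"x": 0,"y": 0,"z": 0,"twist": 8,"fingers": 1},
  {"x": -10,"y": 0,"z": -5,"twist": 16,"fingers": 1},
  {"x": -20,"y": 0,"z": -10,"twist": 24,"fingers": 1},
  {"x": -30,"y": 0,"z": -15,"twist": 32,"fingers": 1},
  {"x": -40,"y": 0,"z": -20,"twist": 40,"fingers": 1},
  {"x": -50,"y": 0,"z": -20,"twist": 48,"fingers": 1},
  {"x": -60,"y": 0,"z": -20,"twist": 56,"fingers": 1},
  {"x": -70,"y": 0,"z": -20,"twist": 64,"fingers": 1},
  {"x": -70,"y": 0,"z": -20,"twist": 66,"fingers": 1},
  {"x": -70,"y": 0,"z": -20,"twist": 66,"fingers": 1},
])

```text
time: 17.15
ee_pos: [0.453, -0.0393, 0.1957]
tcp_rot: [93.1, 89.4, 92.1]
wrist_force: [-0.2, -0.5, 0.0]
opening: 0.0854
```

```bash
cat >> h.py <<'E'
def corners(c,poly,z):
    P=onplane(c,poly,z); print("sides",[round(float(np.linalg.norm(P[i]-P[(i+1)%4])),4) for i in range(4)]); print("centre",P.mean(0).round(4)); return P
E
python3 - <<'E'
from h import *
c=shot("wrist","w14.png");print(c["obs"]["ee_pos"],c["obs"]["wrist_force"],jaw())
E
```

```text
[ 0.45301112 -0.03928879  0.19570196] [-0.23299234 -0.54767057  0.03905035] (np.float64(88.9000939435614), np.float64(-1.099520373177501))
```

View pics/w14.png

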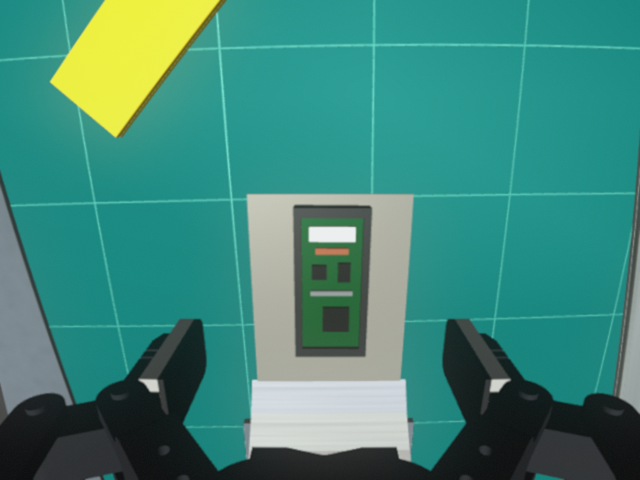

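```bash
python3 - <<'E'
from h import *
c=shot("wrist"); P=corners(c,[(294,206),(371,206),(365,356),(296,356)],.014); print(P)
print("pad far edge",onplane(c,[(248,195),(413,195),(254,380),(404,380)],.002))
E
```

```text
sides [0.0582, 0.131, 0.059, 0.1307]
centre [ 0.5092 -0.0336  0.014 ]
[[ 0.44324589 -0.06102741  0.014     ]
 [ 0.444445   -0.00287359  0.014     ]
 [ 0.57539874 -0.00576091  0.014     ]
 [ 0.57389093 -0.06475311  0.014     ]]
pad far edge [[ 0.43639596 -0.09730344  0.002     ]
 [ 0.43901588  0.03139383  0.002     ]
 [ 0.60629544 -0.10495606  0.002     ]
 [ 0.60988966  0.03167436  0.002     ]]
```

>>> jog_arm([
  {"x": 30,"y": 3,"z": -20,"twist": 0,"fingers": 1},
  {"x": 56,"y": 6,"z": -50,"twist": 0,"fingers": 1},
  {"x": 56,"y": 6,"z": -90,"twist": 0,"fingers": 1},
  {"x": 56,"y": 6,"z": -130,"twist": 0,"fingers": 1},
  {"x": 56,"y": 6,"z": -155,"twist": 0,"fingers": 1},
  {"x": 56,"y": 6,"z": -170,"twist": 0,"fingers": 1},
  {"x": 56,"y": 6,"z": -178,"twist": 0,"fingers": 1},
  {"x": 56,"y": 6,"z": -178,"twist": 0,"fingers": 1},
])

```text
time: 18.05
ee_pos: [0.5091, -0.0333, 0.0175]
tcp_rot: [97.3, 89.4, 96.2]
wrist_force: [0.1, 0.0, 0.2]
opening: 0.0857
```

```bash
python3 - <<'E'
from h import *
s=shot("side"); crop(s,200,150,400,300,4,"s15.png",1.2);c=shot("wrist","w15.png");print(c["obs"]["ee_pos"],c["obs"]["wrist_force"],jaw())
E
```

```text
[ 0.50965493 -0.03333197  0.01848137] [ 0.12758468 -0.23857783  0.49863286] (np.float64(88.87589657697426), np.float64(-1.1246833641794207))
```

View pics/w15.png

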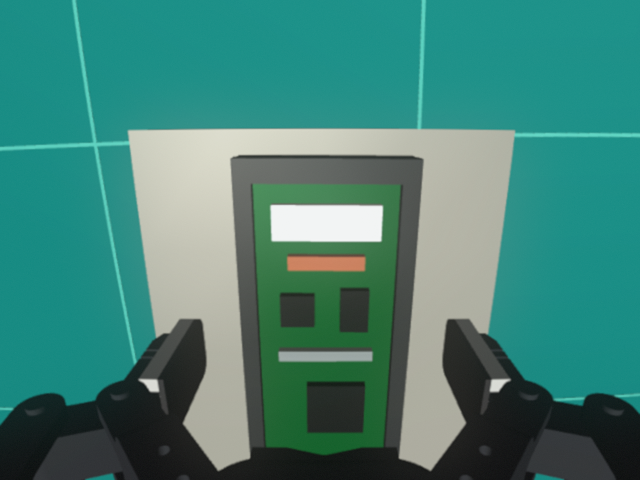

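View pics/s15.png

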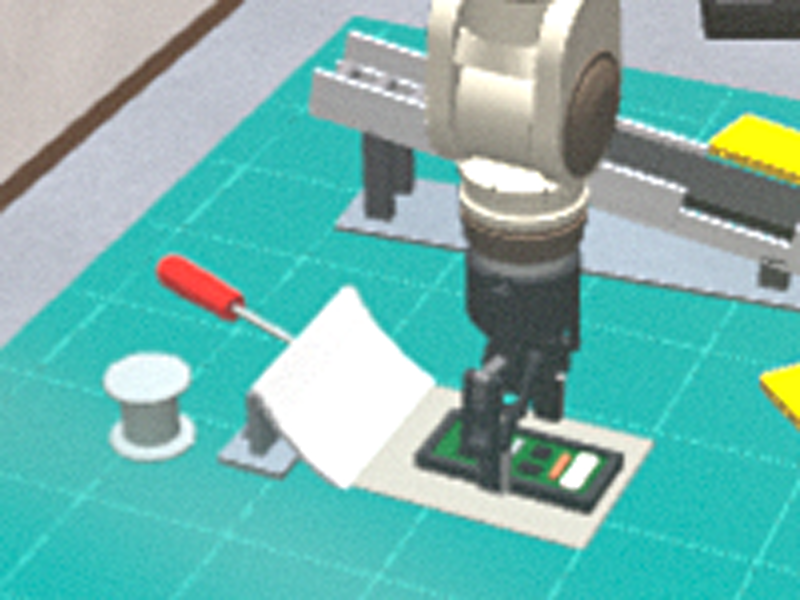

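>>> jog_arm([
  {"x": 0,"y": 0,"z": -2,"twist": 0,"fingers": 0.5},
  {"x": 0,"y": 0,"z": -2,"twist": 0,"fingers": 0.5},
  {"x": 0,"y": 0,"z": -2,"twist": 0,"fingers": 0.5},
  {"x": 0,"y": 0,"z": -2,"twist": 0,"fingers": 0.5},
  {"x": 0,"y": 0,"z": -2,"twist": 0,"fingers": 0.5},
  {"x": 0,"y": 0,"z": 15,"twist": 0,"fingers": 0.5},
  {"x": 0,"y": 0,"z": 35,"twist": 0,"fingers": 0.5},
  {"x": 0,"y": 0,"z": 45,"twist": 0,"fingers": 0.5},
], grip_force=70)

```text
time: 18.95
ee_pos: [0.5107, -0.0334, 0.0659]
tcp_rot: [71.3, 89.4, 70.1]
wrist_force: [0.4, 0.4, -0.8]
opening: 0.0577
```

```bash
python3 - <<'E'
from h import *
s=shot("side"); crop(s,200,150,400,300,4,"s16.png",1.2);c=shot("wrist","w16.png");print(c["obs"]["ee_pos"],c["obs"]["wrist_force"],c["obs"]["opening"])
E
```

```text
[ 0.51121682 -0.03345586  0.06697028] [ 0.17688589 -0.05345369 -0.20659747] 0.057905850447238776
```

View pics/s16.png

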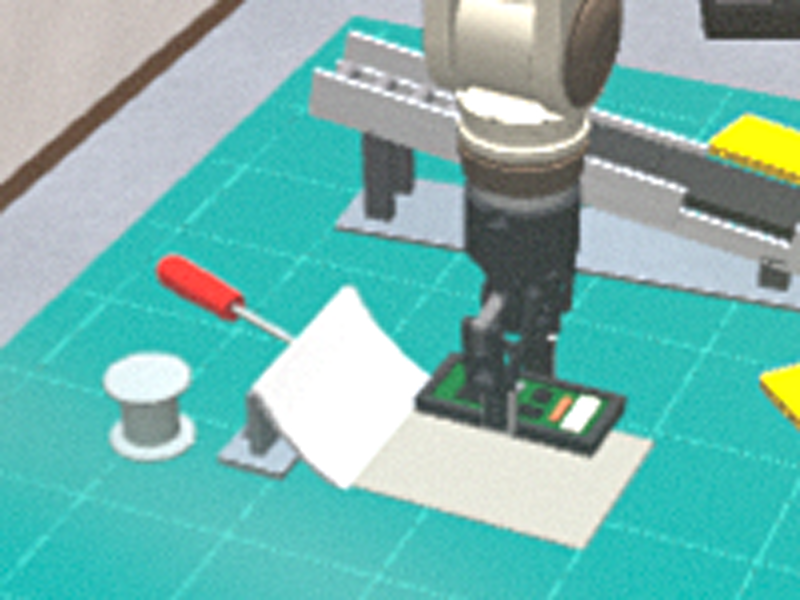

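>>> jog_arm([
  {"x": 5,"y": 20,"z": 10,"twist": -8,"fingers": 0.5},
  {"x": 10,"y": 55,"z": 20,"twist": -16,"fingers": 0.5},
  {"x": 15,"y": 95,"z": 20,"twist": -24,"fingers": 0.5},
  {"x": 20,"y": 135,"z": 20,"twist": -32,"fingers": 0.5},
  {"x": 30,"y": 175,"z": 20,"twist": -40,"fingers": 0.5},
  {"x": 40,"y": 215,"z": 20,"twist": -48,"fingers": 0.5},
  {"x": 50,"y": 255,"z": 20,"twist": -56,"fingers": 0.5},
  {"x": 60,"y": 295,"z": 20,"twist": -64,"fingers": 0.5},
  {"x": 70,"y": 330,"z": 20,"twist": -72,"fingers": 0.5},
  {"x": 77,"y": 353,"z": 20,"twist": -80,"fingers": 0.5},
])

```text
time: 20.05
ee_pos: [0.5877, 0.3219, 0.0839]
tcp_rot: [63.4, 89.5, -18.0]
wrist_force: [0.2, -0.8, -1.2]
opening: 0.0579
```

>>> jog_arm([
  {"x": 0,"y": 0,"z": 0,"twist": -3,"fingers": 0.5},
  {"x": 0,"y": 0,"z": 0,"twist": -3,"fingers": 0.5},
])

```text
time: 20.25
ee_pos: [0.5871, 0.3226, 0.0819]
tcp_rot: [49.4, 89.6, -35.0]
wrist_force: [0.2, 0.6, -1.0]
opening: 0.0579
```

```bash
python3 - <<'E'
from h import *
c=shot("wrist","w17.png");s=shot("side"); crop(s,170,200,400,400,3.4,"s17.png",1.1);print(c["obs"]["ee_pos"],c["obs"]["wrist_force"],c["obs"]["opening"],jaw(),c["obs"]["q"])
E
```

```text
[0.58712942 0.32261664 0.08186775] [ 0.15982295  0.64313379 -0.98458778] 0.057860607711247895 (np.float64(5.739744434368199), np.float64(-84.26217580353337)) [ 28.9491705   21.16101893  10.8200623   79.46180474  -0.40295627
 113.28410841]
```

View pics/w17.png

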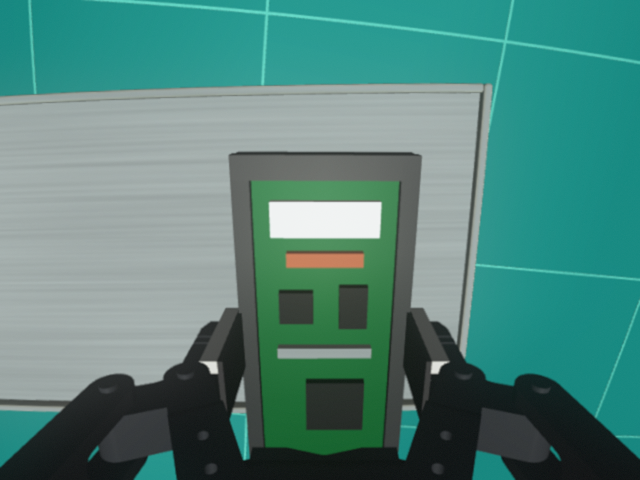

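View pics/s17.png

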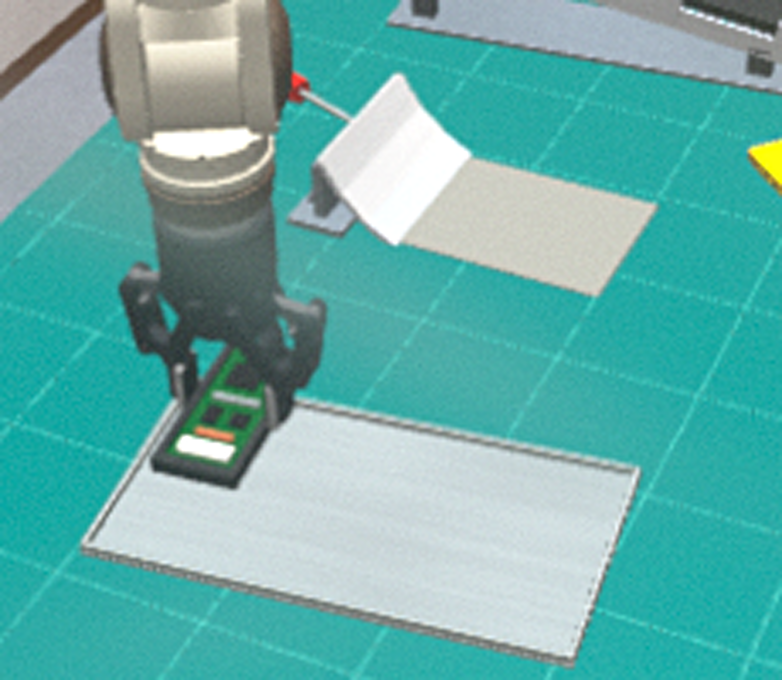

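```bash
python3 - <<'E'
from h import *
c=shot("wrist");print(onplane(c,[(491,85),(0,98),(0,405)],.011), bot.get_obs()["ee_pos"])
E
```

```text
[[0.65362819 0.41723291 0.011     ]
 [0.42835893 0.39093191 0.011     ]
 [0.40135678 0.2131654  0.011     ]] [0.58752386 0.32132829 0.08325913]
```

>>> jog_arm([
  {"x": 0,"y": -1,"z": -20,"twist": 1,"fingers": 0.5},
  {"x": 0,"y": -1,"z": -40,"twist": 1,"fingers": 0.5},
  {"x": 0,"y": -1,"z": -55,"twist": 1,"fingers": 0.5},
  {"x": 0,"y": -1,"z": -62,"twist": 1,"fingers": 0.5},
  {"x": 0,"y": -1,"z": -63,"twist": 1,"fingers": 0.5},
  {"x": 0,"y": -1,"z": -63,"twist": 1,"fingers": 0.5},
])

```text
time: 21.0
ee_pos: [0.5878, 0.3202, 0.0207]
tcp_rot: [61.3, 89.5, -22.0]
wrist_force: [-0.3, -0.9, -0.8]
opening: 0.0574
```

>>> jog_arm([
  {"x": 0,"y": 0,"z": -2,"twist": 0,"fingers": 0.5},
  {"x": 0,"y": 0,"z": -2,"twist": 0,"fingers": 0.8},
  {"x": 0,"y": 0,"z": -2,"twist": 0,"fingers": 0.9},
  {"x": 0,"y": 0,"z": -2,"twist": 0,"fingers": 0.9},
  {"x": 0,"y": 0,"z": 30,"twist": 0,"fingers": 0.9},
  {"x": 0,"y": 0,"z": 70,"twist": 0,"fingers": 1},
  {"x": 0,"y": -40,"z": 110,"twist": 0,"fingers": 1},
  {"x": 0,"y": -80,"z": 130,"twist": 0,"fingers": 1},
  {"x": 0,"y": -80,"z": 130,"twist": 0,"fingers": 1},
])

```text
time: 21.9
ee_pos: [0.5894, 0.2371, 0.1557]
tcp_rot: [75.4, 89.2, -8.0]
wrist_force: [-0.1, 1.3, -0.6]
opening: 0.0853
```

```bash
python3 - <<'E'
from h import *
c=shot("wrist","w18.png");s=shot("side"); crop(s,170,200,400,400,3.4,"s18.png",1.1);print(c["obs"]["ee_pos"],c["obs"]["wrist_force"],c["obs"]["opening"],jaw(),c["obs"]["q"])
E
```

```text
[0.58940825 0.2370518  0.1557169 ] [-0.09003739  1.27139526 -0.60685285] 0.08530646640816042 (np.float64(6.6164846497205465), np.float64(-83.38561468564012)) [ 22.0878455   15.17772014  11.47601328  85.56836022  -0.42323063
 105.55178332]
```

View pics/w18.png

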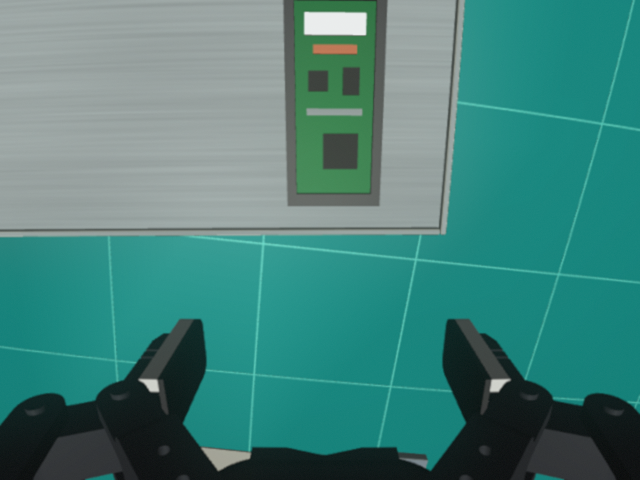

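View pics/s18.png

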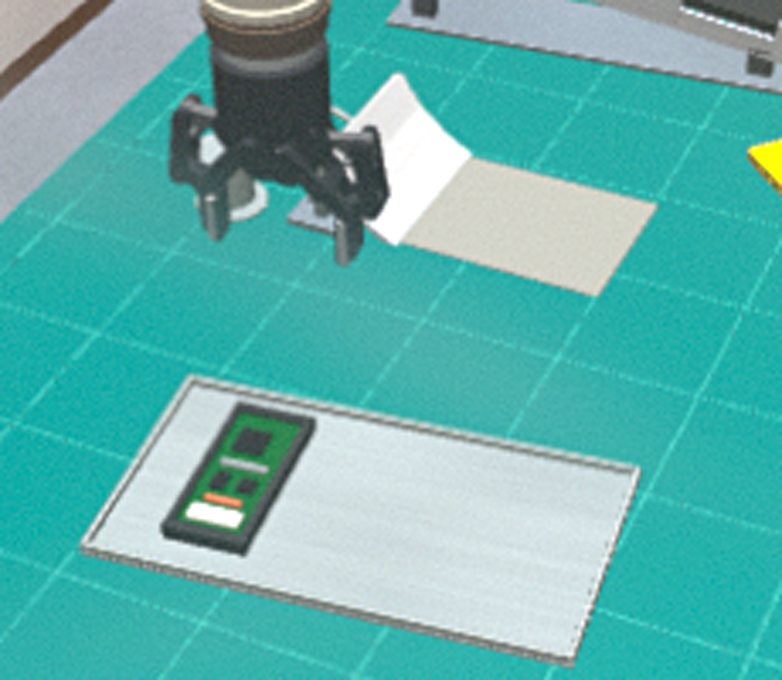

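>>> jog_arm([
  {"x": -10,"y": -25,"z": 20,"twist": 8,"fingers": 1},
  {"x": -30,"y": -70,"z": 50,"twist": 16,"fingers": 1},
  {"x": -50,"y": -115,"z": 80,"twist": 24,"fingers": 1},
  {"x": -70,"y": -160,"z": 100,"twist": 32,"fingers": 1},
  {"x": -90,"y": -205,"z": 100,"twist": 40,"fingers": 1},
  {"x": -110,"y": -250,"z": 100,"twist": 48,"fingers": 1},
  {"x": -130,"y": -295,"z": 100,"twist": 56,"fingers": 1},
  {"x": -150,"y": -340,"z": 100,"twist": 64,"fingers": 1},
  {"x": -170,"y": -385,"z": 100,"twist": 72,"fingers": 1},
  {"x": -190,"y": -430,"z": 100,"twist": 80,"fingers": 1},
])

```text
time: 23.0
ee_pos: [0.4158, -0.1522, 0.2505]
tcp_rot: [76.9, 89.4, 70.9]
wrist_force: [0.9, 0.2, -0.0]
opening: 0.0854
```

>>> jog_arm([
  {"x": -10,"y": -45,"z": 0,"twist": 8,"fingers": 1},
  {"x": -14,"y": -90,"z": 0,"twist": 8,"fingers": 1},
  {"x": -14,"y": -135,"z": 0,"twist": 8,"fingers": 1},
  {"x": -14,"y": -144,"z": 0,"twist": 8,"fingers": 1},
  {"x": -14,"y": -144,"z": 0,"twist": 8,"fingers": 1},
])

```text
time: 23.5
ee_pos: [0.402, -0.2967, 0.2488]
tcp_rot: [88.8, 89.3, 90.8]
wrist_force: [-0.1, 0.7, 0.6]
opening: 0.0853
```

```bash
python3 - <<'E'
from h import *
c=shot("wrist","w20.png");s=shot("top","t20.png");print(c["obs"]["ee_pos"],jaw(),c["obs"]["q"]); crop(c,240,190,410,410,2.7,"w20c.png",2)
E
```

```text
[ 0.4019813  -0.2966917   0.24879568] (np.float64(92.08027232264904), np.float64(2.0794065072236267)) [-36.7304109   -1.49921366   3.49365617  95.42236192   0.55995296
 -38.67973028]
```

View pics/w20.png

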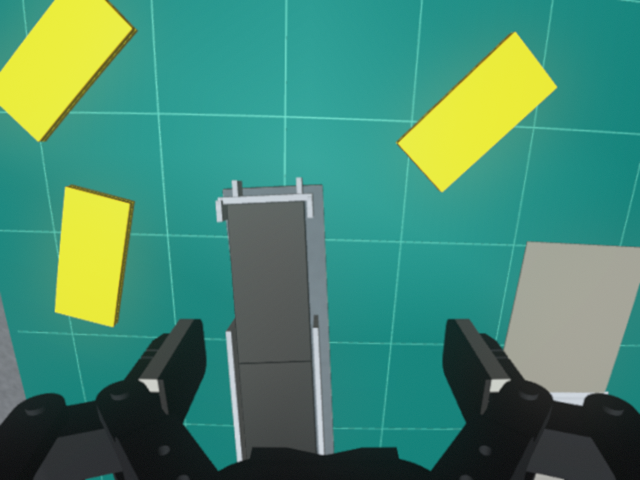

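View pics/w20c.png

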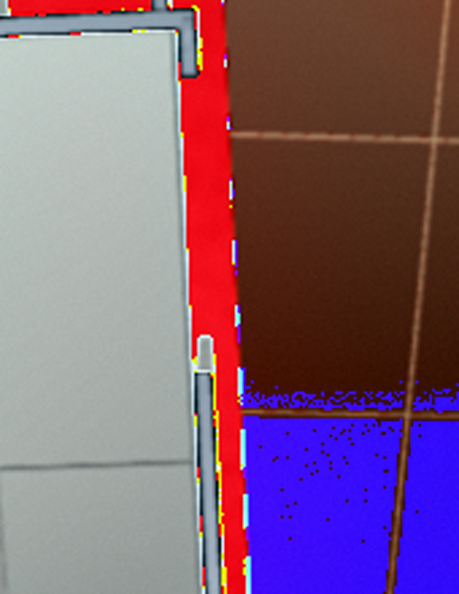

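```bash
python3 - <<'E'
from h import *
c=shot("wrist")
print(corners(c,[(229,204),(304,202),(311,363),(239,364)],np.array([.061,.061,.083,.083]) if 0 else .072))
for u,z in [((229,204),.061),((304,202),.061),((311,363),.083),((239,364),.083)]: print(onplane(c,[u],z))
E
```

```text
sides [0.0559, 0.1392, 0.0613, 0.1387]
centre [ 0.4607 -0.3341  0.072 ]
[[ 0.39294066 -0.36509419  0.072     ]
 [ 0.3896076  -0.30932141  0.072     ]
 [ 0.52852484 -0.30039663  0.072     ]
 [ 0.53162584 -0.36160813  0.072     ]]
[[ 0.39547425 -0.36744206  0.061     ]]
[[ 0.39202025 -0.30964555  0.061     ]]
[[ 0.52107155 -0.30039633  0.083     ]]
[[ 0.52406003 -0.35938676  0.083     ]]
```

>>> jog_arm([
  {"x": 27,"y": -20,"z": -10,"twist": 2,"fingers": 1},
  {"x": 54,"y": -39,"z": -30,"twist": 2,"fingers": 1},
  {"x": 54,"y": -39,"z": -70,"twist": 2,"fingers": 1},
  {"x": 54,"y": -39,"z": -110,"twist": 2,"fingers": 1},
  {"x": 54,"y": -39,"z": -145,"twist": 2,"fingers": 1},
  {"x": 54,"y": -39,"z": -170,"twist": 2,"fingers": 1},
  {"x": 54,"y": -39,"z": -186,"twist": 2,"fingers": 1},
  {"x": 54,"y": -39,"z": -186,"twist": 2,"fingers": 1},
])

```text
time: 24.45
ee_pos: [0.4557, -0.3313, 0.0619]
tcp_rot: [94.2, 89.2, 98.5]
wrist_force: [-0.3, 0.8, 0.4]
opening: 0.0853
```

```bash
python3 - <<'E'
from h import *
c=shot("wrist","w21.png");print(c["obs"]["ee_pos"],jaw(),c["obs"]["wrist_force"])
E
```

```text
[ 0.45567248 -0.33131424  0.06186366] (np.float64(94.23286089577554), np.float64(4.232362620874291)) [-0.31710482  0.76409566  0.39494508]
```

View pics/w21.png

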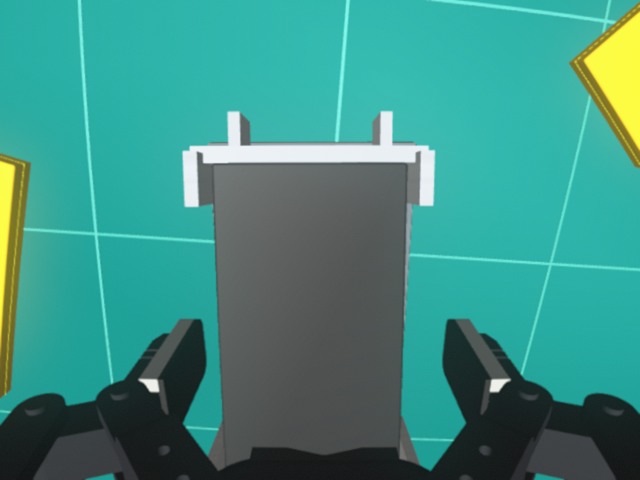

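>>> jog_arm([
  {"x": 0,"y": -3,"z": 0,"twist": 0,"fingers": 1},
  {"x": 0,"y": -3,"z": 0,"twist": 0,"fingers": 0.5},
  {"x": 0,"y": -3,"z": 0,"twist": 0,"fingers": 0.5},
  {"x": 0,"y": -3,"z": 0,"twist": 0,"fingers": 0.5},
  {"x": 0,"y": -3,"z": 0,"twist": 0,"fingers": 0.5},
  {"x": 0,"y": -3,"z": 0,"twist": 0,"fingers": 0.5},
  {"x": 0,"y": -3,"z": 20,"twist": 0,"fingers": 0.5},
  {"x": 0,"y": -3,"z": 50,"twist": 0,"fingers": 0.5},
  {"x": 0,"y": -3,"z": 65,"twist": 0,"fingers": 0.5},
  {"x": 0,"y": -3,"z": 65,"twist": 0,"fingers": 0.5},
], grip_force=70)

```text
time: 25.5
ee_pos: [0.4573, -0.3359, 0.1312]
tcp_rot: [67.4, 89.4, 71.7]
wrist_force: [0.1, 0.0, -2.7]
opening: 0.0584
```

```bash
python3 - <<'E'
from h import *
c=shot("wrist","w22.png");print(c["obs"]["ee_pos"],jaw(),c["obs"]["wrist_force"])
E
```

```text
[ 0.45727904 -0.33587243  0.13119226] (np.float64(94.22465529790652), np.float64(4.223370551430407)) [ 0.14258327  0.03873965 -2.68291217]
```

View pics/w22.png

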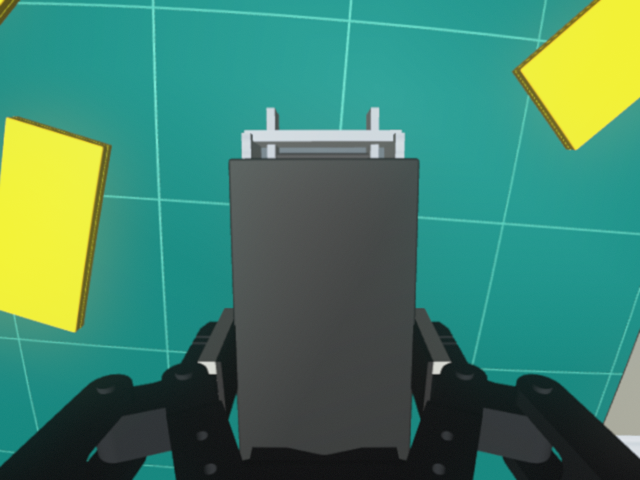

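Same as carrier 1; same transfer.

>>> jog_arm([
  {"x": 8,"y": 35,"z": 5,"twist": -1,"fingers": 0.5},
  {"x": 16,"y": 70,"z": 5,"twist": -2,"fingers": 0.5},
  {"x": 26,"y": 105,"z": 5,"twist": -3,"fingers": 0.5},
  {"x": 36,"y": 140,"z": 5,"twist": -4,"fingers": 0.5},
  {"x": 46,"y": 175,"z": 5,"twist": -5,"fingers": 0.5},
  {"x": 56,"y": 210,"z": 0,"twist": -5.3,"fingers": 0.5},
  {"x": 66,"y": 245,"z": -10,"twist": -5.3,"fingers": 0.5},
  {"x": 74,"y": 280,"z": -20,"twist": -5.3,"fingers": 0.5},
  {"x": 74,"y": 299,"z": -30,"twist": -5.3,"fingers": 0.5},
  {"x": 74,"y": 299,"z": -50,"twist": -5.3,"fingers": 0.5},
])

```text
time: 26.55
ee_pos: [0.5307, -0.034, 0.078]
tcp_rot: [81.3, 89.3, 80.4]
wrist_force: [0.7, -0.7, -2.1]
opening: 0.0581
```

```bash
python3 - <<'E'
from h import *
c=shot("wrist","w23.png"); s=shot("side"); crop(s,200,150,400,300,4,"s23.png",1.2); print(c["obs"]["ee_pos"],jaw(),c["obs"]["opening"],c["obs"]["wrist_force"])
E
```

```text
[ 0.53074288 -0.0340122   0.07803761] (np.float64(88.99971738548356), np.float64(-0.9975724390988767)) 0.05813379289386666 [ 0.66520402 -0.68107121 -2.10722117]
```

View pics/s23.png

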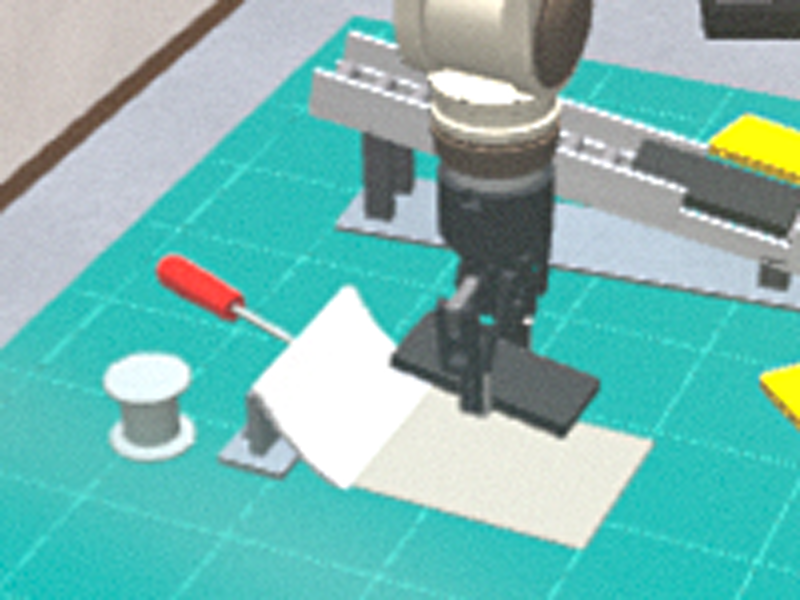

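>>> jog_arm([
  {"x": 0,"y": 0,"z": -25,"twist": 0,"fingers": 0.5},
  {"x": 0,"y": -1,"z": -40,"twist": 0,"fingers": 0.5},
  {"x": 0,"y": -1,"z": -50,"twist": 0,"fingers": 0.5},
  {"x": 0,"y": -1,"z": -54,"twist": 0,"fingers": 0.5},
  {"x": 0,"y": -1,"z": -56,"twist": 0,"fingers": 0.5},
  {"x": 0,"y": -1,"z": -56,"twist": 0,"fingers": 0.8},
  {"x": 0,"y": -1,"z": -56,"twist": 0,"fingers": 0.9},
  {"x": 0,"y": -1,"z": -56,"twist": 0,"fingers": 1},
  {"x": 0,"y": -1,"z": -30,"twist": 0,"fingers": 1},
  {"x": 0,"y": -1,"z": 10,"twist": 0,"fingers": 1},
])

```text
time: 27.65
ee_pos: [0.5272, -0.0365, 0.0842]
tcp_rot: [124.5, 89.2, 123.5]
wrist_force: [0.8, -0.6, 1.3]
opening: 0.0855
```

>>> jog_arm([
  {"x": -40,"y": 0,"z": 15,"twist": 0,"fingers": 1},
  {"x": -80,"y": 0,"z": 15,"twist": 0,"fingers": 0.3},
  {"x": -120,"y": 0,"z": 15,"twist": 0,"fingers": 0.3},
  {"x": -122,"y": 0,"z": 15,"twist": 0,"fingers": 0.3},
])

```text
time: 28.05
ee_pos: [0.402, -0.0364, 0.0998]
tcp_rot: [124.2, 89.2, 123.2]
wrist_force: [0.6, -0.1, -1.0]
opening: 0.0436
```

```bash
python3 - <<'E'
from h import *
c=shot("wrist","w24.png"); s=shot("side"); crop(s,200,150,400,300,4,"s24.png",1.2); print(c["obs"]["ee_pos"],jaw(),c["obs"]["opening"],c["obs"]["wrist_force"])
E
```

```text
[ 0.40204262 -0.03640757  0.09983251] (np.float64(88.99032144003496), np.float64(-1.0061356373899613)) 0.04355881885349901 [ 0.56687332 -0.1244259  -1.0393108 ]
```

View pics/s24.png

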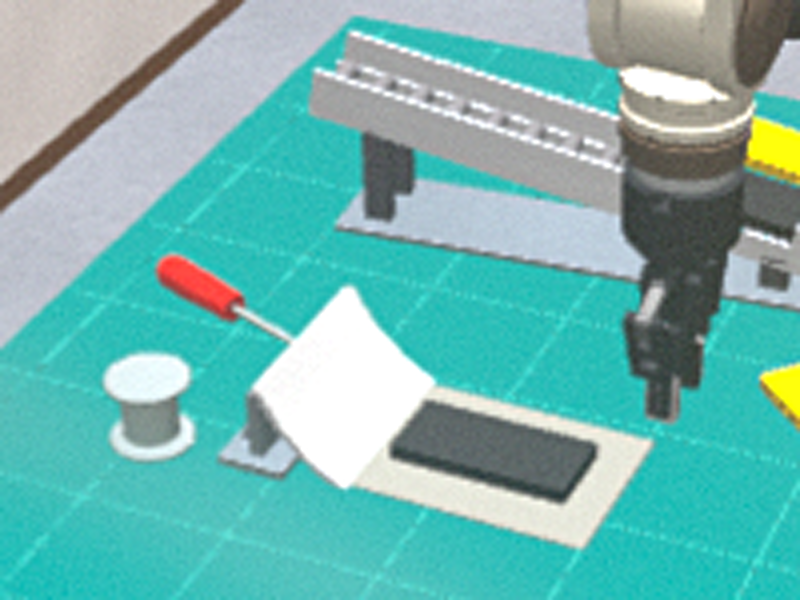

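>>> jog_arm([
  {"x": 5,"y": -1,"z": -30,"twist": 0,"fingers": 0.3},
  {"x": 5,"y": -1,"z": -55,"twist": 0,"fingers": 0.3},
  {"x": 15,"y": -1,"z": -72,"twist": 0,"fingers": 0.3},
  {"x": 25,"y": -1,"z": -79,"twist": 0,"fingers": 0.3},
  {"x": 40,"y": -1,"z": -79,"twist": 0,"fingers": 0.3},
  {"x": 50,"y": -1,"z": -79,"twist": 0,"fingers": 0.3},
  {"x": 60,"y": -1,"z": -79,"twist": 0,"fingers": 0.3},
  {"x": 70,"y": -1,"z": -79,"twist": 0,"fingers": 0.3},
  {"x": 80,"y": -1,"z": -79,"twist": 0,"fingers": 0.3},
  {"x": 92,"y": -1,"z": -79,"twist": 0,"fingers": 0.3},
])

```text
time: 29.15
ee_pos: [0.4978, -0.0375, 0.021]
tcp_rot: [117.5, 89.3, 116.5]
wrist_force: [-2.1, 0.5, -0.9]
opening: 0.0257
```

>>> jog_arm([
  {"x": 10,"y": 0,"z": 0,"twist": 0,"fingers": 0.3},
  {"x": 20,"y": 0,"z": 0,"twist": 0,"fingers": 0.3},
  {"x": 30,"y": 0,"z": 0,"twist": 0,"fingers": 0.3},
  {"x": 40,"y": -1,"z": 0,"twist": 0,"fingers": 0.3},
  {"x": 50,"y": -1,"z": 0,"twist": 0,"fingers": 0.3},
  {"x": 60,"y": -1,"z": 0,"twist": 0,"fingers": 0.3},
  {"x": 70,"y": -1,"z": 0,"twist": 0,"fingers": 0.3},
  {"x": 80,"y": -1,"z": 0,"twist": 0,"fingers": 0.3},
  {"x": 89,"y": -1,"z": 0,"twist": 0,"fingers": 0.3},
  {"x": 89,"y": -1,"z": 0,"twist": 0,"fingers": 0.3},
])

```text
time: 30.15
ee_pos: [0.5881, -0.0385, 0.0211]
tcp_rot: [113.6, 89.3, 112.6]
wrist_force: [-0.4, -0.3, 1.3]
opening: 0.0255
```

```bash
python3 - <<'E'
from h import *
c=shot("wrist","w25.png"); s=shot("side"); crop(s,200,150,400,300,4,"s25.png",1.2); print(c["obs"]["ee_pos"],jaw(),c["obs"]["opening"],c["obs"]["wrist_force"])
E
```

```text
[ 0.5881202  -0.03849729  0.02109953] (np.float64(88.99386513998878), np.float64(-1.002413930838902)) 0.02554877511326884 [-0.41854674 -0.31424947  1.258731  ]
```

View pics/s25.png

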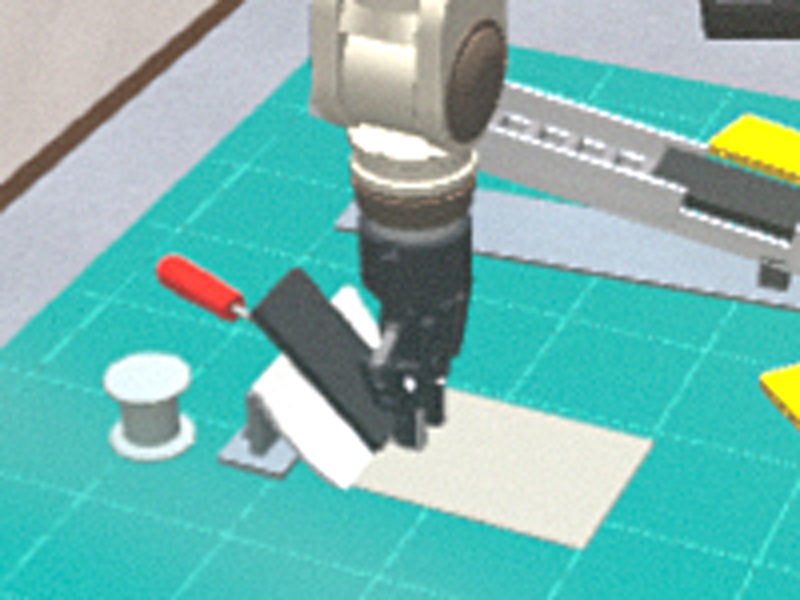

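>>> jog_arm([
  {"x": -15,"y": 0,"z": 0,"twist": 0,"fingers": 0.3},
  {"x": -35,"y": 0,"z": 0,"twist": 0,"fingers": 0.3},
  {"x": -60,"y": 0,"z": 20,"twist": 0,"fingers": 0.3},
  {"x": -85,"y": 0,"z": 60,"twist": -8,"fingers": 0.3},
  {"x": -85,"y": 0,"z": 100,"twist": -16,"fingers": 0.6},
  {"x": -85,"y": 0,"z": 140,"twist": -24,"fingers": 1},
  {"x": -85,"y": 0,"z": 160,"twist": -32,"fingers": 1},
  {"x": -85,"y": 0,"z": 160,"twist": -40,"fingers": 1},
  {"x": -85,"y": 0,"z": 160,"twist": -48,"fingers": 1},
  {"x": -85,"y": 0,"z": 160,"twist": -56,"fingers": 1},
])

```text
time: 31.25
ee_pos: [0.5019, -0.0385, 0.1816]
tcp_rot: [112.1, 89.2, 54.7]
wrist_force: [0.3, -0.6, -0.5]
opening: 0.0852
```

>>> jog_arm([
  {"x": 0,"y": 0,"z": 0,"twist": -8,"fingers": 1},
  {"x": 0,"y": 0,"z": 0,"twist": -16,"fingers": 1},
  {"x": 0,"y": 0,"z": 0,"twist": -24,"fingers": 1},
  {"x": 40,"y": 0,"z": 5,"twist": -32,"fingers": 1},
  {"x": 80,"y": 0,"z": 5,"twist": -34,"fingers": 1},
  {"x": 120,"y": -1,"z": 5,"twist": -34,"fingers": 1},
  {"x": 155,"y": -1,"z": 0,"twist": -34,"fingers": 1},
  {"x": 171,"y": -1,"z": 0,"twist": -34,"fingers": 1},
  {"x": 171,"y": -1,"z": -25,"twist": -34,"fingers": 1},
  {"x": 171,"y": -1,"z": -50,"twist": -34,"fingers": 1},
])

```text
time: 32.25
ee_pos: [0.6737, -0.0396, 0.1314]
tcp_rot: [109.9, 89.2, 18.5]
wrist_force: [0.4, -0.4, -0.3]
opening: 0.0854
```

```bash
python3 - <<'E'
from h import *
c=shot("wrist","w26.png"); s=shot("side"); crop(s,200,150,400,300,4,"s26.png",1.2); print(c["obs"]["ee_pos"],jaw(),c["obs"]["opening"],c["obs"]["wrist_force"])
E
```

```text
[ 0.67365035 -0.03955781  0.131397  ] (np.float64(-1.3402941981306296), np.float64(-91.33831951816495)) 0.08537940943963267 [ 0.42664818 -0.4370889  -0.31499383]
```

View pics/s26.png

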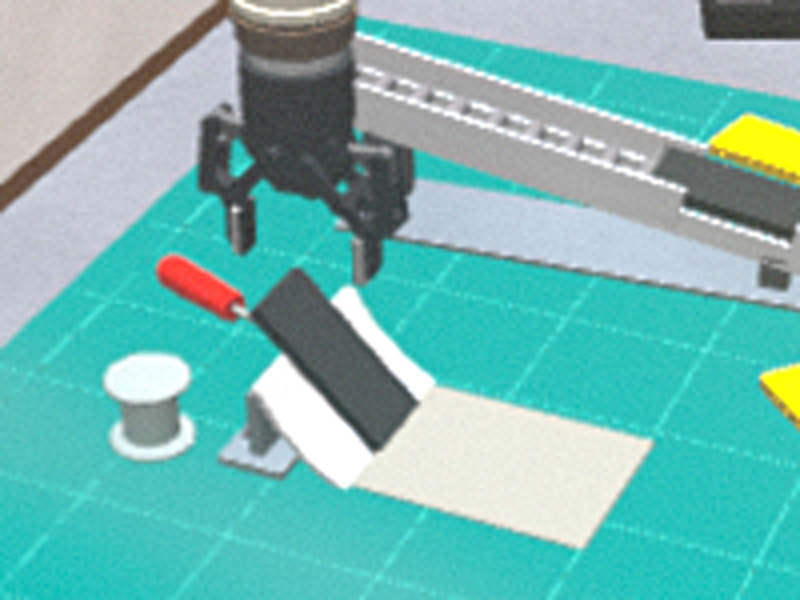

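View pics/w26.png

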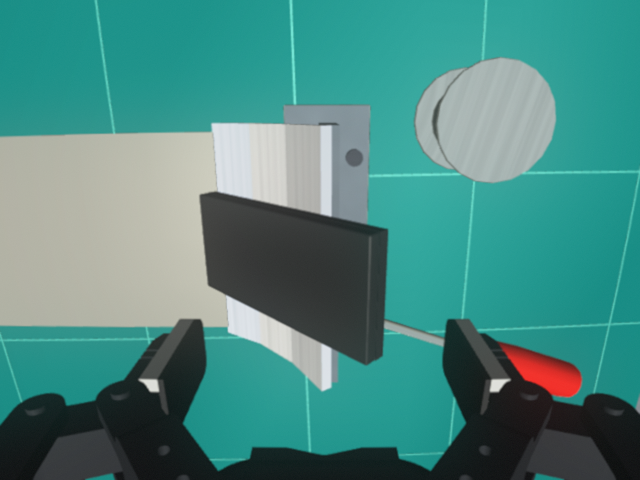

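>>> jog_arm([
  {"x": 1,"y": 0,"z": -15,"twist": 0,"fingers": 1},
  {"x": 1,"y": 0,"z": -30,"twist": 0,"fingers": 1},
  {"x": 1,"y": 0,"z": -46,"twist": 0,"fingers": 1},
  {"x": 0,"y": 0,"z": -46,"twist": 0,"fingers": 1},
  {"x": -10,"y": 0,"z": -46,"twist": 0,"fingers": 1},
  {"x": -20,"y": 0,"z": -46,"twist": 0,"fingers": 1},
  {"x": -28,"y": 0,"z": -46,"twist": 0,"fingers": 1},
  {"x": -36,"y": 0,"z": -40,"twist": 0,"fingers": 1},
  {"x": -44,"y": 0,"z": -35,"twist": 0,"fingers": 1},
])

```text
time: 33.25
ee_pos: [0.6266, -0.0394, 0.0936]
tcp_rot: [128.3, 89.5, 36.9]
wrist_force: [0.9, -0.5, 0.4]
opening: 0.0856
```

>>> jog_arm([
  {"x": -10,"y": 0,"z": -3,"twist": 0,"fingers": 1},
  {"x": -20,"y": 0,"z": 0,"twist": 0,"fingers": 1},
  {"x": -30,"y": 0,"z": 3,"twist": 0,"fingers": 1},
  {"x": -40,"y": 0,"z": 7,"twist": 0,"fingers": 1},
  {"x": -50,"y": 0,"z": 10,"twist": 0,"fingers": 1},
])

```text
time: 33.75
ee_pos: [0.5759, -0.0394, 0.1042]
tcp_rot: [126.3, 89.5, 35.0]
wrist_force: [-0.6, -0.7, -0.7]
opening: 0.0853
```

```bash
python3 - <<'E'
from h import *
s=shot("side"); crop(s,200,150,400,300,4,"s27.png",1.2); print(bot.get_obs()["ee_pos"],bot.get_obs()["wrist_force"])
E
```

```text
[ 0.57491755 -0.03944954  0.10475479] [ 1.520718  -0.3939204  0.9577573]
```

View pics/s27.png

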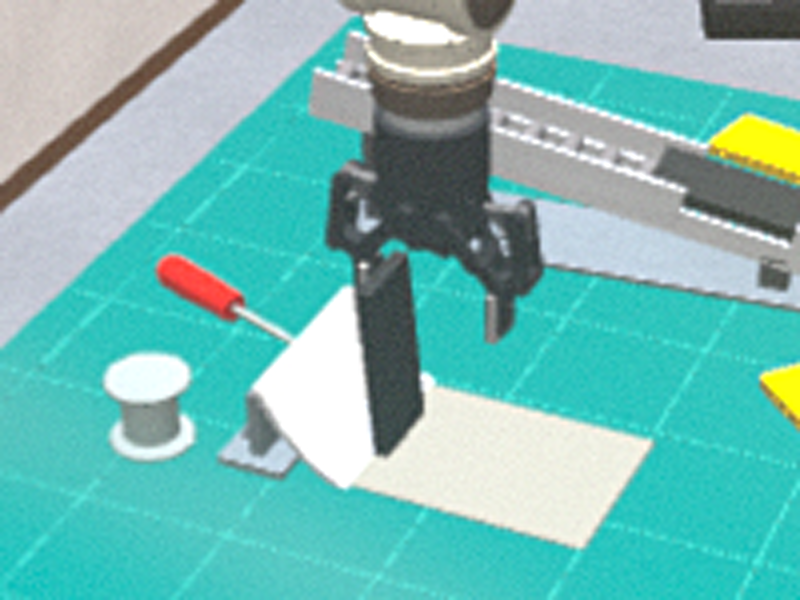

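>>> jog_arm([
  {"x": -10,"y": 0,"z": 5,"twist": 0,"fingers": 1},
  {"x": -20,"y": 0,"z": 10,"twist": 0,"fingers": 1},
  {"x": -30,"y": 0,"z": 12,"twist": 0,"fingers": 1},
  {"x": -40,"y": 0,"z": 13,"twist": 0,"fingers": 1},
  {"x": -50,"y": 0,"z": 13,"twist": 0,"fingers": 1},
  {"x": -58,"y": 0,"z": 13,"twist": 0,"fingers": 1},
  {"x": -58,"y": 0,"z": 13,"twist": 0,"fingers": 1},
  {"x": -58,"y": 0,"z": 35,"twist": 8,"fingers": 1},
  {"x": -58,"y": 0,"z": 65,"twist": 16,"fingers": 1},
  {"x": -58,"y": 0,"z": 90,"twist": 24,"fingers": 1},
])

```text
time: 34.8
ee_pos: [0.5171, -0.0394, 0.1959]
tcp_rot: [125.8, 89.5, 58.8]
wrist_force: [0.5, -0.3, 1.0]
opening: 0.0854
```

>>> jog_arm([
  {"x": 0,"y": 0,"z": 0,"twist": 8,"fingers": 1},
  {"x": -10,"y": 0,"z": 0,"twist": 16,"fingers": 1},
  {"x": -20,"y": 0,"z": 0,"twist": 24,"fingers": 1},
  {"x": -30,"y": 0,"z": 0,"twist": 32,"fingers": 1},
  {"x": -40,"y": 0,"z": 0,"twist": 40,"fingers": 1},
  {"x": -50,"y": 0,"z": 0,"twist": 48,"fingers": 1},
  {"x": -60,"y": 0,"z": 0,"twist": 56,"fingers": 1},
  {"x": -65,"y": 0,"z": 0,"twist": 64,"fingers": 1},
  {"x": -65,"y": 0,"z": 0,"twist": 66,"fingers": 1},
  {"x": -65,"y": 0,"z": 0,"twist": 66,"fingers": 1},
])

```text
time: 35.8
ee_pos: [0.4522, -0.0395, 0.1959]
tcp_rot: [124.7, 89.5, 123.7]
wrist_force: [-0.2, -0.9, -0.0]
opening: 0.0859
```

```bash
python3 - <<'E'
from h import *
c=shot("wrist","w28.png"); s=shot("side"); crop(s,200,150,400,300,4,"s28.png",1.2); print(c["obs"]["ee_pos"],jaw(),c["obs"]["wrist_force"])
E
```

```text
[ 0.45219824 -0.03945238  0.19586033] (np.float64(88.90590911042881), np.float64(-1.092055971792518)) [-0.16159251 -0.89402495 -0.0256495 ]
```

View pics/w28.png

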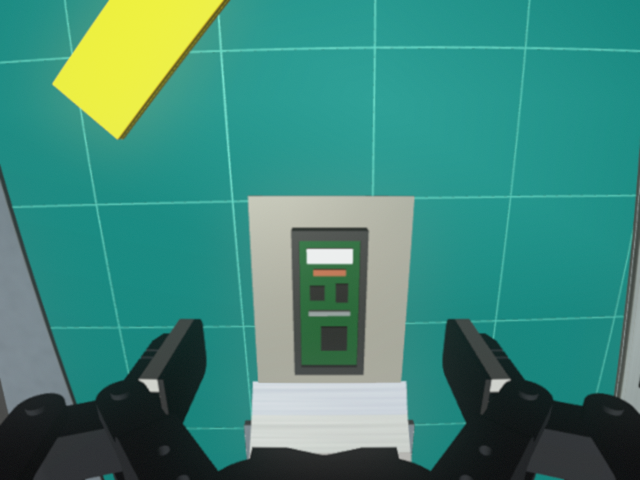

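View pics/s28.png

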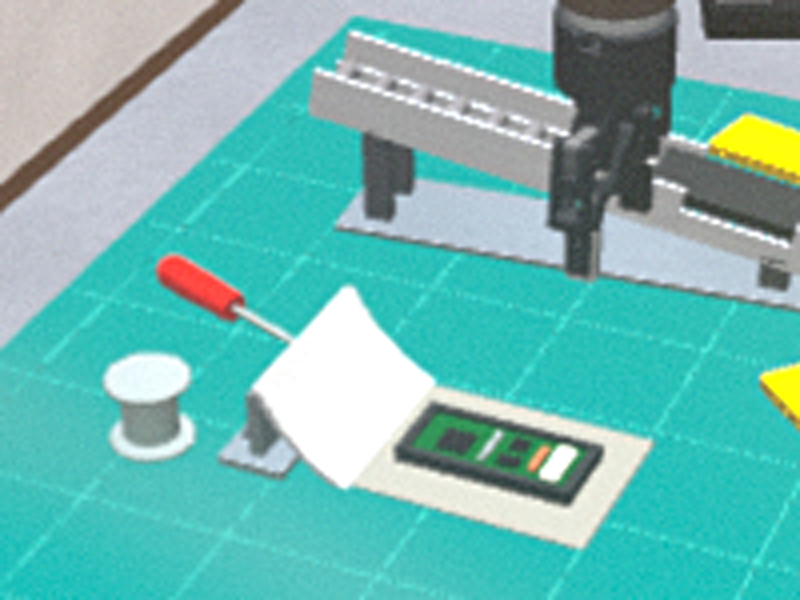

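```bash
python3 - <<'E'
from h import *
c=shot("wrist"); P=corners(c,[(292,228),(368,228),(363,375),(295,375)],.014); print(P)
E
```

```text
sides [0.0584, 0.1326, 0.0591, 0.1323]
centre [ 0.5256 -0.0361  0.014 ]
[[ 0.45883097 -0.06391203  0.014     ]
 [ 0.46002223 -0.00557332  0.014     ]
 [ 0.59255484 -0.00791152  0.014     ]
 [ 0.59113623 -0.06701547  0.014     ]]
```

>>> jog_arm([
  {"x": 36,"y": 1,"z": -20,"twist": 0,"fingers": 1},
  {"x": 72,"y": 3,"z": -50,"twist": 0,"fingers": 1},
  {"x": 72,"y": 3,"z": -90,"twist": 0,"fingers": 1},
  {"x": 72,"y": 3,"z": -130,"twist": 0,"fingers": 1},
  {"x": 72,"y": 3,"z": -155,"twist": 0,"fingers": 1},
  {"x": 72,"y": 3,"z": -170,"twist": 0,"fingers": 1},
  {"x": 72,"y": 3,"z": -179,"twist": 0,"fingers": 1},
  {"x": 72,"y": 3,"z": -179,"twist": 0,"fingers": 1},
])

```text
time: 36.75
ee_pos: [0.5241, -0.0365, 0.0165]
tcp_rot: [129.2, 89.5, 128.1]
wrist_force: [0.3, 0.5, 1.3]
opening: 0.0853
```

```bash
python3 - <<'E'
from h import *
c=shot("wrist","w29.png");print(c["obs"]["ee_pos"],c["obs"]["wrist_force"],jaw())
E
```

```text
[ 0.52414623 -0.03645417  0.01649939] [0.28161738 0.53085567 1.26842684] (np.float64(88.90108678406601), np.float64(-1.097162475893687))
```

View pics/w29.png

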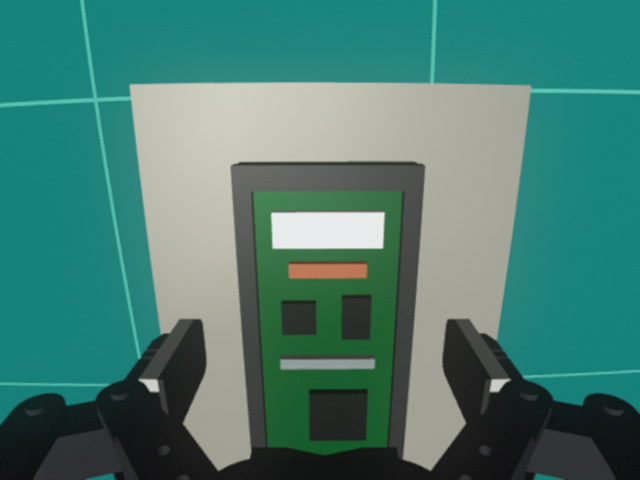

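>>> jog_arm([
  {"x": 0,"y": 0,"z": 0,"twist": 0,"fingers": 0.5},
  {"x": 0,"y": 0,"z": 0,"twist": 0,"fingers": 0.5},
  {"x": 0,"y": 0,"z": 0,"twist": 0,"fingers": 0.5},
  {"x": 0,"y": 0,"z": 0,"twist": 0,"fingers": 0.5},
  {"x": 0,"y": 0,"z": 0,"twist": 0,"fingers": 0.5},
  {"x": 0,"y": 0,"z": 20,"twist": 0,"fingers": 0.5},
  {"x": 0,"y": 0,"z": 45,"twist": 0,"fingers": 0.5},
  {"x": 0,"y": 0,"z": 65,"twist": 0,"fingers": 0.5},
], grip_force=70)

```text
time: 37.6
ee_pos: [0.5249, -0.0365, 0.0843]
tcp_rot: [114.5, 89.6, 113.4]
wrist_force: [0.4, 0.2, -2.3]
opening: 0.0573
```

>>> jog_arm([
  {"x": -3,"y": 25,"z": 0,"twist": -8,"fingers": 0.5},
  {"x": -6,"y": 60,"z": 0,"twist": -16,"fingers": 0.5},
  {"x": -9,"y": 100,"z": 0,"twist": -24,"fingers": 0.5},
  {"x": -12,"y": 140,"z": 0,"twist": -32,"fingers": 0.5},
  {"x": -15,"y": 180,"z": 0,"twist": -40,"fingers": 0.5},
  {"x": -18,"y": 220,"z": 0,"twist": -48,"fingers": 0.5},
  {"x": -22,"y": 260,"z": 0,"twist": -56,"fingers": 0.5},
  {"x": -25,"y": 300,"z": 0,"twist": -64,"fingers": 0.5},
  {"x": -28,"y": 330,"z": 0,"twist": -72,"fingers": 0.5},
  {"x": -30,"y": 347,"z": 0,"twist": -80,"fingers": 0.5},
])

```text
time: 38.6
ee_pos: [0.4945, 0.313, 0.0848]
tcp_rot: [116.0, 89.5, 34.7]
wrist_force: [0.6, 0.8, -1.4]
opening: 0.0577
```

>>> jog_arm([
  {"x": 0,"y": 0,"z": 0,"twist": -2,"fingers": 0.5},
  {"x": 0,"y": 0,"z": 0,"twist": -2,"fingers": 0.5},
])

```text
time: 38.8
ee_pos: [0.4944, 0.3138, 0.0853]
tcp_rot: [115.9, 89.5, 32.6]
wrist_force: [-0.1, -0.5, -2.3]
opening: 0.0574
```

```bash
python3 - <<'E'
from h import *
c=shot("wrist","w30.png");s=shot("side"); crop(s,170,200,400,400,3.4,"s30.png",1.1);print(c["obs"]["ee_pos"],c["obs"]["wrist_force"],c["obs"]["opening"],jaw())
E
```

```text
[0.49441086 0.31378173 0.08526755] [-0.10951477 -0.54003338 -2.29499009] 0.05744979523960319 (np.float64(6.758960653431942), np.float64(-83.23936394066529))
```

View pics/w30.png

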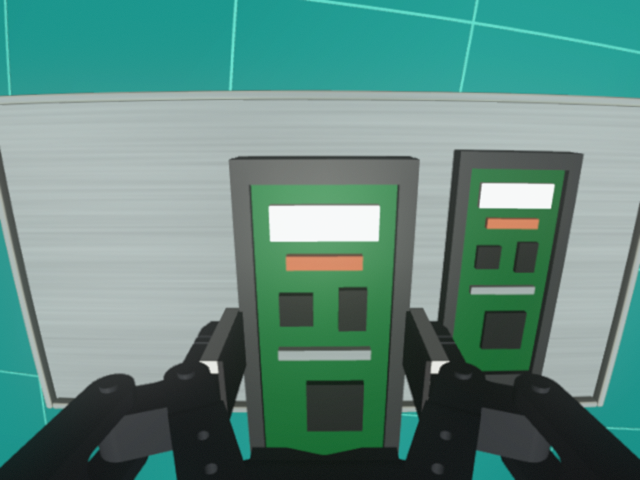

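View pics/s30.png

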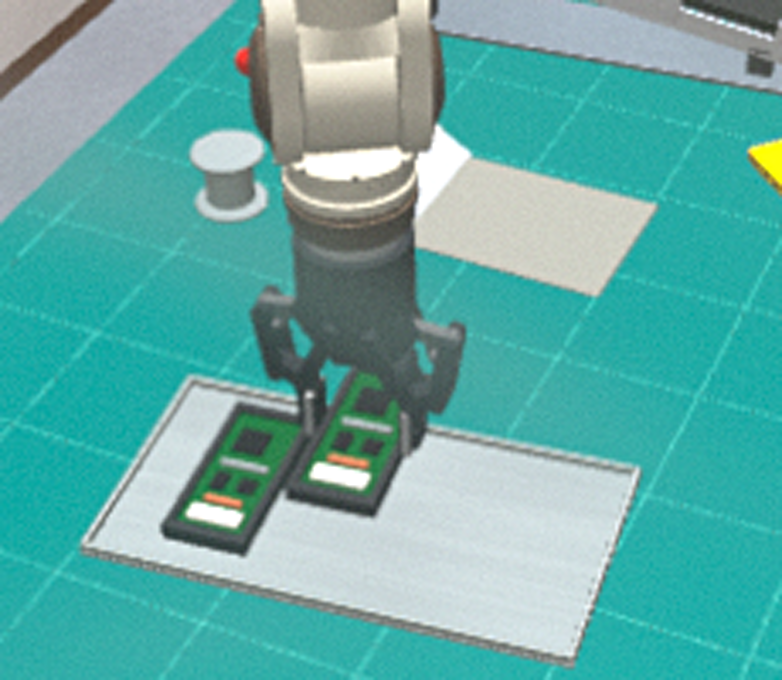

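>>> jog_arm([
  {"x": 0,"y": -3,"z": -20,"twist": 0,"fingers": 0.5},
  {"x": 0,"y": -3,"z": -40,"twist": 0,"fingers": 0.5},
  {"x": 0,"y": -3,"z": -55,"twist": 0,"fingers": 0.5},
  {"x": 0,"y": -3,"z": -63,"twist": 0,"fingers": 0.5},
  {"x": 0,"y": -3,"z": -66,"twist": 0,"fingers": 0.5},
  {"x": 0,"y": -3,"z": -66,"twist": 0,"fingers": 0.5},
])

```text
time: 39.5
ee_pos: [0.4945, 0.3091, 0.0217]
tcp_rot: [112.3, 89.5, 29.1]
wrist_force: [-9.5, -7.5, 17.7]
opening: 0.0577
```

>>> jog_arm([
  {"x": 0,"y": 0,"z": 0,"twist": 0,"fingers": 0.75},
  {"x": 0,"y": 0,"z": 0,"twist": 0,"fingers": 0.82},
  {"x": 0,"y": 0,"z": 0,"twist": 0,"fingers": 0.82},
  {"x": 0,"y": 0,"z": 0,"twist": 0,"fingers": 0.82},
  {"x": 0,"y": 0,"z": 30,"twist": 0,"fingers": 0.82},
  {"x": 0,"y": 0,"z": 70,"twist": 0,"fingers": 1},
  {"x": 0,"y": -40,"z": 110,"twist": 0,"fingers": 1},
  {"x": 0,"y": -80,"z": 130,"twist": 0,"fingers": 1},
  {"x": 0,"y": -80,"z": 130,"twist": 0,"fingers": 1},
])

```text
time: 40.4
ee_pos: [0.4958, 0.2265, 0.1559]
tcp_rot: [107.0, 89.2, 23.6]
wrist_force: [0.6, 1.4, -1.1]
opening: 0.0855
```

```bash
python3 - <<'E'
from h import *
c=shot("wrist","w31.png");s=shot("side","s31f.png"); crop(s,170,200,400,400,3.4,"s31.png",1.1);print(c["obs"]["ee_pos"],c["obs"]["wrist_force"],c["obs"]["opening"],jaw())
E
```

```text
[0.49580036 0.22650498 0.15589713] [ 0.61786723  1.43815405 -1.12125477] 0.08553476054080462 (np.float64(6.6636671573106225), np.float64(-83.33411692101784))
```

View pics/s31f.png

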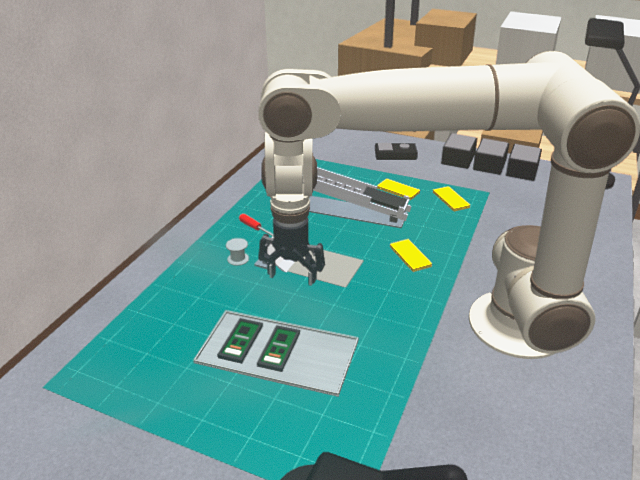

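>>> jog_arm([
  {"x": -10,"y": -25,"z": 20,"twist": 8,"fingers": 1},
  {"x": -20,"y": -70,"z": 50,"twist": 16,"fingers": 1},
  {"x": -30,"y": -115,"z": 80,"twist": 24,"fingers": 1},
  {"x": -40,"y": -160,"z": 95,"twist": 32,"fingers": 1},
  {"x": -50,"y": -205,"z": 95,"twist": 40,"fingers": 1},
  {"x": -60,"y": -250,"z": 95,"twist": 48,"fingers": 1},
  {"x": -70,"y": -295,"z": 95,"twist": 56,"fingers": 1},
  {"x": -80,"y": -340,"z": 95,"twist": 64,"fingers": 1},
  {"x": -90,"y": -385,"z": 95,"twist": 72,"fingers": 1},
  {"x": -100,"y": -425,"z": 95,"twist": 80,"fingers": 1},
])

```text
time: 41.5
ee_pos: [0.4023, -0.169, 0.246]
tcp_rot: [118.4, 89.3, 110.2]
wrist_force: [0.3, 0.4, 0.4]
opening: 0.0856
```

>>> jog_arm([
  {"x": 0,"y": -45,"z": 0,"twist": 7,"fingers": 1},
  {"x": 0,"y": -90,"z": 0,"twist": 7,"fingers": 1},
  {"x": 0,"y": -130,"z": 0,"twist": 7,"fingers": 1},
  {"x": 0,"y": -137,"z": 0,"twist": 7,"fingers": 1},
  {"x": 0,"y": -137,"z": 0,"twist": 7,"fingers": 1},
])

```text
time: 42.0
ee_pos: [0.4025, -0.3064, 0.2442]
tcp_rot: [122.5, 89.2, 121.3]
wrist_force: [-0.1, 0.8, 0.2]
opening: 0.0853
```

```bash
python3 - <<'E'
from h import *
c=shot("wrist","w32.png");print(c["obs"]["ee_pos"],jaw())
E
```

```text
[ 0.40251297 -0.30642383  0.24424006] (np.float64(88.82324454278017), np.float64(-1.1717592320826884))
```

View pics/w32.png

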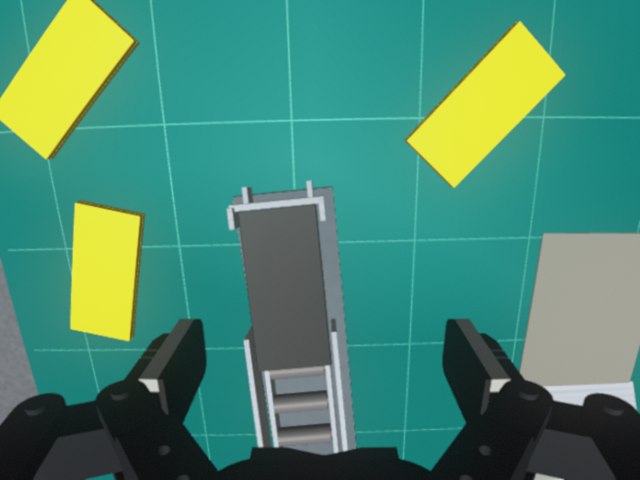

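>>> jog_arm([
  {"x": 27,"y": -16,"z": -10,"twist": 5.2,"fingers": 1},
  {"x": 54,"y": -31,"z": -30,"twist": 5.2,"fingers": 1},
  {"x": 54,"y": -31,"z": -70,"twist": 5.2,"fingers": 1},
  {"x": 54,"y": -31,"z": -110,"twist": 5.2,"fingers": 1},
  {"x": 54,"y": -31,"z": -140,"twist": 5.2,"fingers": 1},
  {"x": 54,"y": -31,"z": -165,"twist": 5.2,"fingers": 1},
  {"x": 54,"y": -31,"z": -181,"twist": 5.2,"fingers": 1},
  {"x": 54,"y": -31,"z": -181,"twist": 5.2,"fingers": 1},
])

```text
time: 42.85
ee_pos: [0.456, -0.3338, 0.0613]
tcp_rot: [124.5, 89.0, 128.7]
wrist_force: [-0.4, -0.0, 0.8]
opening: 0.0855
```

```bash
python3 - <<'E'
from h import *
c=shot("wrist","w33.png");print(c["obs"]["ee_pos"],jaw(),c["obs"]["wrist_force"])
E
```

```text
[ 0.45598838 -0.33378542  0.0612536 ] (np.float64(94.135878453927), np.float64(4.142644046455926)) [-0.41665459 -0.01206385  0.77939268]
```

View pics/w33.png

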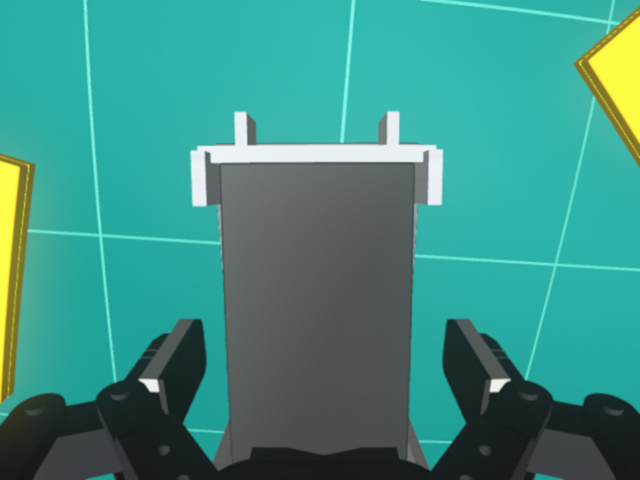

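>>> jog_arm([
  {"x": 0,"y": -1,"z": 0,"twist": 0,"fingers": 1},
  {"x": 0,"y": -1,"z": 0,"twist": 0,"fingers": 0.5},
  {"x": 0,"y": -1,"z": 0,"twist": 0,"fingers": 0.5},
  {"x": 0,"y": -1,"z": 0,"twist": 0,"fingers": 0.5},
  {"x": 0,"y": -1,"z": 0,"twist": 0,"fingers": 0.5},
  {"x": 0,"y": -1,"z": 0,"twist": 0,"fingers": 0.5},
  {"x": 0,"y": -1,"z": 20,"twist": 0,"fingers": 0.5},
  {"x": 0,"y": -1,"z": 50,"twist": 0,"fingers": 0.5},
  {"x": 0,"y": -1,"z": 65,"twist": 0,"fingers": 0.5},
  {"x": 0,"y": -1,"z": 65,"twist": 0,"fingers": 0.5},
], grip_force=70)

```text
time: 43.9
ee_pos: [0.4576, -0.3363, 0.1305]
tcp_rot: [117.0, 89.3, 121.2]
wrist_force: [0.7, -0.4, -1.8]
opening: 0.0586
```

```bash
python3 - <<'E'
from h import *
c=shot("wrist","w34.png");print(c["obs"]["ee_pos"],jaw(),c["obs"]["wrist_force"],c["obs"]["opening"])
E
```

```text
[ 0.45757446 -0.33632417  0.1305471 ] (np.float64(94.12863089866161), np.float64(4.133767299804014)) [ 0.72459942 -0.39900131 -1.80420204] 0.05855221205199991
```

View pics/w34.png

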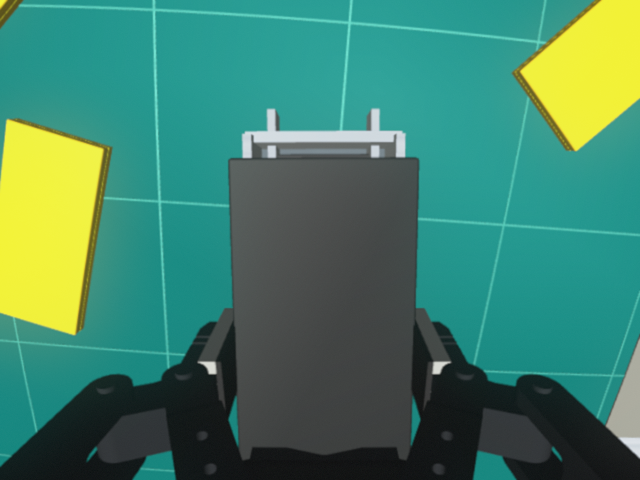

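>>> jog_arm([
  {"x": 8,"y": 35,"z": 5,"twist": -1,"fingers": 0.5},
  {"x": 16,"y": 70,"z": 5,"twist": -2,"fingers": 0.5},
  {"x": 26,"y": 105,"z": 5,"twist": -3,"fingers": 0.5},
  {"x": 36,"y": 140,"z": 5,"twist": -4,"fingers": 0.5},
  {"x": 46,"y": 175,"z": 5,"twist": -5,"fingers": 0.5},
  {"x": 56,"y": 210,"z": 0,"twist": -5.2,"fingers": 0.5},
  {"x": 66,"y": 245,"z": -10,"twist": -5.2,"fingers": 0.5},
  {"x": 74,"y": 280,"z": -20,"twist": -5.2,"fingers": 0.5},
  {"x": 74,"y": 299,"z": -30,"twist": -5.2,"fingers": 0.5},
  {"x": 74,"y": 299,"z": -50,"twist": -5.2,"fingers": 0.5},
])

```text
time: 44.95
ee_pos: [0.531, -0.0345, 0.0774]
tcp_rot: [120.5, 89.1, 119.6]
wrist_force: [-0.2, -0.2, -1.5]
opening: 0.0584
```

```bash
python3 - <<'E'
from h import *
s=shot("side"); crop(s,200,150,400,300,4,"s35.png",1.2);o=bot.get_obs(); print(o["ee_pos"],jaw(),o["opening"],o["wrist_force"])
E
```

```text
[ 0.52916669 -0.03540535  0.07328777] (np.float64(89.05470221342412), np.float64(-0.9359579999207491)) 0.05824463341796574 [-0.48072014  0.26023403 -6.19398092]
```

View pics/s35.png

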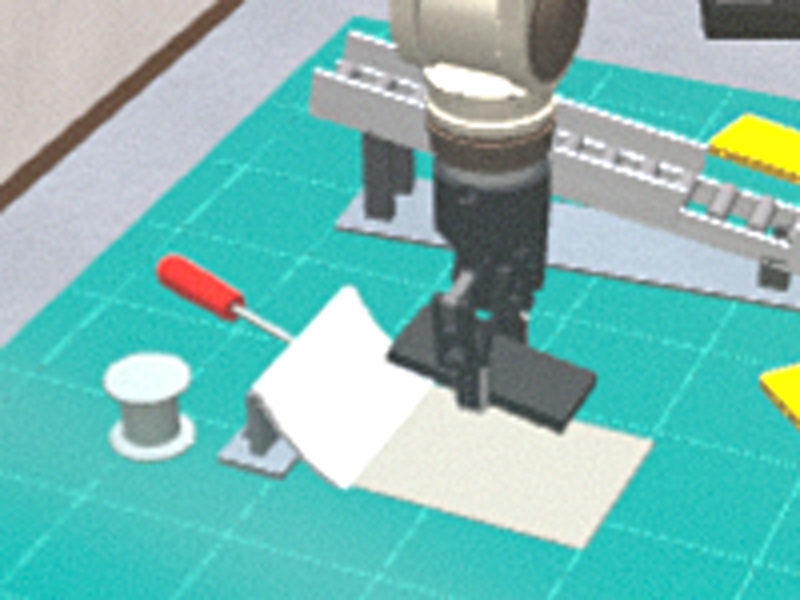

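>>> jog_arm([
  {"x": 0,"y": 0,"z": -25,"twist": 0,"fingers": 0.5},
  {"x": 0,"y": -1,"z": -40,"twist": 0,"fingers": 0.5},
  {"x": 0,"y": -1,"z": -48,"twist": 0,"fingers": 0.5},
  {"x": 0,"y": -1,"z": -51,"twist": 0,"fingers": 0.5},
  {"x": 0,"y": -1,"z": -51,"twist": 0,"fingers": 0.5},
  {"x": 0,"y": -1,"z": -51,"twist": 0,"fingers": 0.8},
  {"x": 0,"y": -1,"z": -51,"twist": 0,"fingers": 0.9},
  {"x": 0,"y": -1,"z": -51,"twist": 0,"fingers": 1},
  {"x": 0,"y": -1,"z": -25,"twist": 0,"fingers": 1},
  {"x": 0,"y": -1,"z": 15,"twist": 0,"fingers": 1},
])

```text
time: 46.0
ee_pos: [0.5278, -0.0363, 0.0872]
tcp_rot: [142.4, 88.8, 141.5]
wrist_force: [1.5, -0.0, -0.0]
opening: 0.0857
```

>>> jog_arm([
  {"x": -40,"y": 0,"z": 15,"twist": 0,"fingers": 1},
  {"x": -80,"y": 0,"z": 15,"twist": 0,"fingers": 0.3},
  {"x": -120,"y": 0,"z": 15,"twist": 0,"fingers": 0.3},
  {"x": -122,"y": 0,"z": 15,"twist": 0,"fingers": 0.3},
])

```text
time: 46.4
ee_pos: [0.4026, -0.0362, 0.1028]
tcp_rot: [142.5, 88.8, 141.5]
wrist_force: [1.9, 1.5, 0.2]
opening: 0.0437
```

```bash
python3 - <<'E'
from h import *
s=shot("side"); crop(s,200,150,400,300,4,"s36.png",1.2);o=bot.get_obs(); print(o["ee_pos"],jaw(),o["opening"],o["wrist_force"])
E
```

```text
[ 0.4044946  -0.03630297  0.10309606] (np.float64(89.04049249946095), np.float64(-0.9486217127015707)) 0.03626615412485657 [ 1.12356212 -0.45423984  0.50259932]
```

View pics/s36.png

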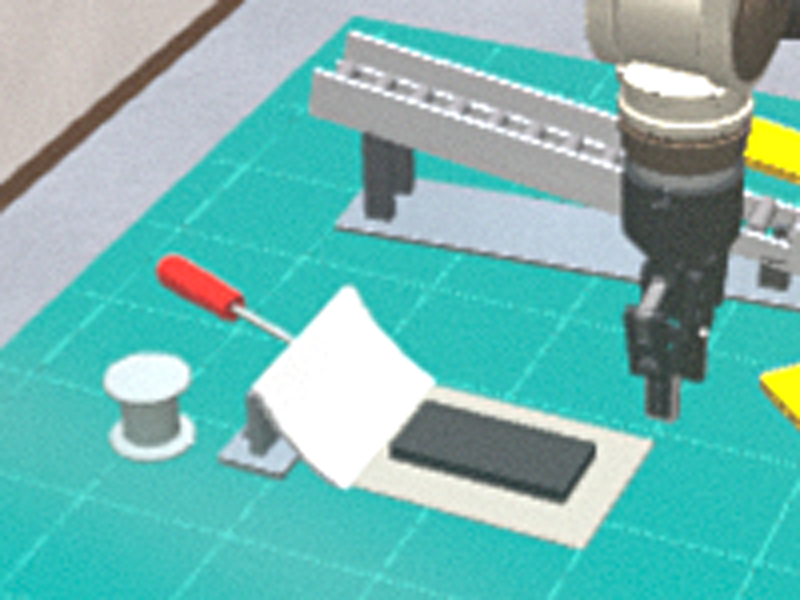

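>>> jog_arm([
  {"x": 3,"y": -1,"z": -30,"twist": 0,"fingers": 0.3},
  {"x": 3,"y": -1,"z": -55,"twist": 0,"fingers": 0.3},
  {"x": 13,"y": -1,"z": -74,"twist": 0,"fingers": 0.3},
  {"x": 23,"y": -1,"z": -82,"twist": 0,"fingers": 0.3},
  {"x": 38,"y": -1,"z": -82,"twist": 0,"fingers": 0.3},
  {"x": 48,"y": -1,"z": -82,"twist": 0,"fingers": 0.3},
  {"x": 58,"y": -1,"z": -82,"twist": 0,"fingers": 0.3},
  {"x": 68,"y": -1,"z": -82,"twist": 0,"fingers": 0.3},
  {"x": 78,"y": -1,"z": -82,"twist": 0,"fingers": 0.3},
  {"x": 90,"y": -1,"z": -82,"twist": 0,"fingers": 0.3},
])

```text
time: 47.45
ee_pos: [0.495, -0.0373, 0.021]
tcp_rot: [140.3, 88.9, 139.4]
wrist_force: [-1.6, 0.4, -0.8]
opening: 0.0257
```

>>> jog_arm([
  {"x": 10,"y": 0,"z": 0,"twist": 0,"fingers": 0.3},
  {"x": 20,"y": 0,"z": 0,"twist": 0,"fingers": 0.3},
  {"x": 30,"y": 0,"z": 0,"twist": 0,"fingers": 0.3},
  {"x": 40,"y": -1,"z": 0,"twist": 0,"fingers": 0.3},
  {"x": 50,"y": -1,"z": 0,"twist": 0,"fingers": 0.3},
  {"x": 60,"y": -1,"z": 0,"twist": 0,"fingers": 0.3},
  {"x": 70,"y": -1,"z": 0,"twist": 0,"fingers": 0.3},
  {"x": 80,"y": -1,"z": 0,"twist": 0,"fingers": 0.3},
  {"x": 90,"y": -1,"z": 0,"twist": 0,"fingers": 0.3},
  {"x": 90,"y": -1,"z": 0,"twist": 0,"fingers": 0.3},
])

```text
time: 48.45
ee_pos: [0.5864, -0.0383, 0.0211]
tcp_rot: [138.5, 88.9, 137.5]
wrist_force: [0.1, 0.5, -0.0]
opening: 0.0254
```

```bash
python3 - <<'E'
from h import *
s=shot("side"); crop(s,200,150,400,300,4,"s37.png",1.2);o=bot.get_obs(); print(o["ee_pos"],jaw(),o["opening"],o["wrist_force"])
E
```

```text
[ 0.58576117 -0.03828884  0.02110117] (np.float64(89.04563767030434), np.float64(-0.9434986139564181)) 0.025456236351671577 [-1.06559776  0.15372959  0.58703787]
```

View pics/s37.png

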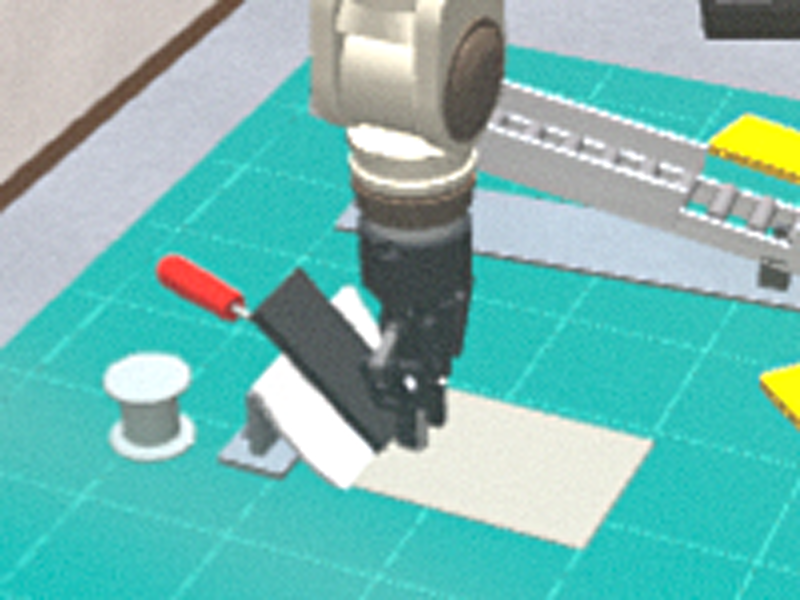

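>>> jog_arm([
  {"x": -15,"y": 0,"z": 0,"twist": 0,"fingers": 0.3},
  {"x": -35,"y": 0,"z": 0,"twist": 0,"fingers": 0.3},
  {"x": -60,"y": 0,"z": 20,"twist": 0,"fingers": 0.3},
  {"x": -83,"y": 0,"z": 60,"twist": -8,"fingers": 0.3},
  {"x": -83,"y": 0,"z": 100,"twist": -16,"fingers": 0.6},
  {"x": -83,"y": 0,"z": 140,"twist": -24,"fingers": 1},
  {"x": -83,"y": 0,"z": 160,"twist": -32,"fingers": 1},
  {"x": -83,"y": 0,"z": 160,"twist": -40,"fingers": 1},
  {"x": -83,"y": 0,"z": 160,"twist": -48,"fingers": 1},
  {"x": -83,"y": 0,"z": 160,"twist": -56,"fingers": 1},
])

```text
time: 49.5
ee_pos: [0.5027, -0.0383, 0.1817]
tcp_rot: [136.0, 88.9, 78.7]
wrist_force: [-0.6, 1.2, 0.1]
opening: 0.0854
```

>>> jog_arm([
  {"x": 0,"y": 0,"z": 0,"twist": -8,"fingers": 1},
  {"x": 0,"y": 0,"z": 0,"twist": -16,"fingers": 1},
  {"x": 0,"y": 0,"z": 0,"twist": -24,"fingers": 1},
  {"x": 40,"y": 0,"z": 5,"twist": -32,"fingers": 1},
  {"x": 80,"y": 0,"z": 5,"twist": -34,"fingers": 1},
  {"x": 120,"y": -1,"z": 5,"twist": -34,"fingers": 1},
  {"x": 155,"y": -1,"z": 0,"twist": -34,"fingers": 1},
  {"x": 171,"y": -1,"z": 0,"twist": -34,"fingers": 1},
  {"x": 171,"y": -1,"z": -25,"twist": -34,"fingers": 1},
  {"x": 171,"y": -1,"z": -50,"twist": -34,"fingers": 1},
])

```text
time: 50.5
ee_pos: [0.6745, -0.0393, 0.1314]
tcp_rot: [132.9, 88.8, 41.6]
wrist_force: [0.2, -0.0, -0.8]
opening: 0.0852
```

```bash
python3 - <<'E'
from h import *
c=shot("wrist","w38.png"); s=shot("side"); crop(s,200,150,400,300,4,"s38.png",1.2); print(c["obs"]["ee_pos"],jaw(),c["obs"]["opening"],c["obs"]["wrist_force"])
E
```

```text
[ 0.67452    -0.03928739  0.13140883] (np.float64(-1.284763107711774), np.float64(-91.2781169927767)) 0.08518301234128378 [ 0.2306626  -0.04290136 -0.77112242]
```

View pics/s38.png

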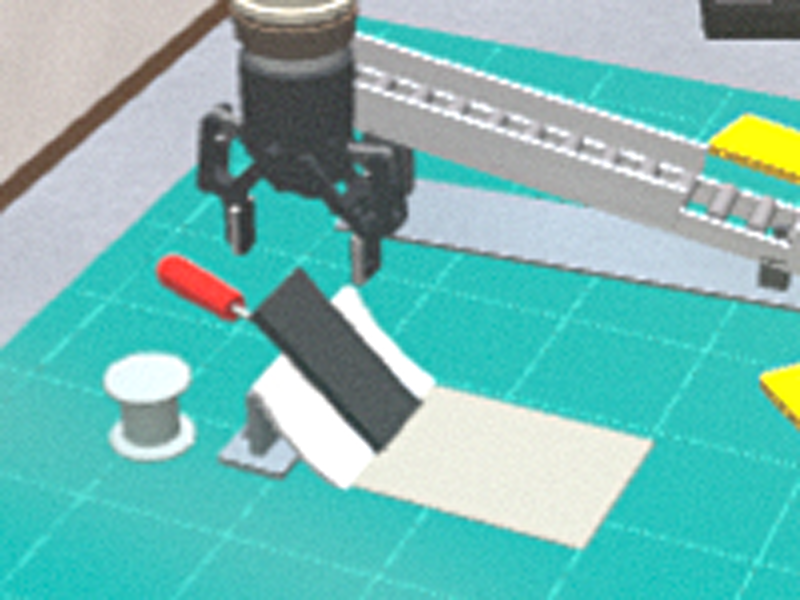

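View pics/w38.png

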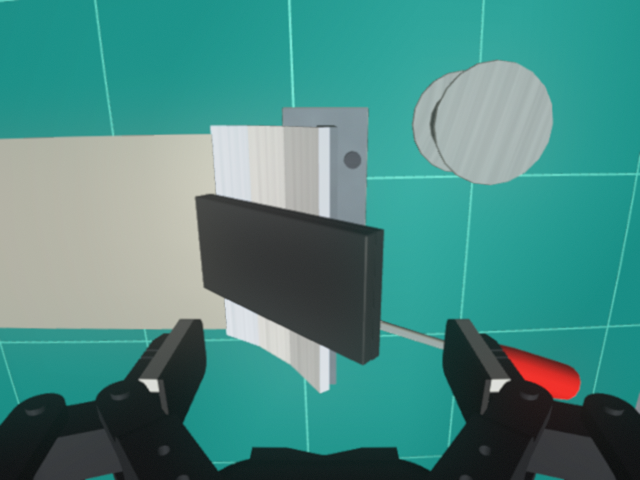

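Same geometry as carrier 2; repeat the draw-over.

>>> jog_arm([
  {"x": 1,"y": 0,"z": -15,"twist": 0,"fingers": 1},
  {"x": 1,"y": 0,"z": -30,"twist": 0,"fingers": 1},
  {"x": 1,"y": 0,"z": -46,"twist": 0,"fingers": 1},
  {"x": 0,"y": 0,"z": -46,"twist": 0,"fingers": 1},
  {"x": -10,"y": 0,"z": -46,"twist": 0,"fingers": 1},
  {"x": -20,"y": 0,"z": -46,"twist": 0,"fingers": 1},
  {"x": -28,"y": 0,"z": -46,"twist": 0,"fingers": 1},
  {"x": -36,"y": 0,"z": -40,"twist": 0,"fingers": 1},
  {"x": -44,"y": 0,"z": -35,"twist": 0,"fingers": 1},
])

```text
time: 51.5
ee_pos: [0.6274, -0.0392, 0.0936]
tcp_rot: [150.9, 89.1, 59.6]
wrist_force: [-0.3, -0.9, 0.1]
opening: 0.0857
```

>>> jog_arm([
  {"x": -10,"y": 0,"z": -3,"twist": 0,"fingers": 1},
  {"x": -20,"y": 0,"z": 0,"twist": 0,"fingers": 1},
  {"x": -30,"y": 0,"z": 3,"twist": 0,"fingers": 1},
  {"x": -40,"y": 0,"z": 7,"twist": 0,"fingers": 1},
  {"x": -50,"y": 0,"z": 10,"twist": 0,"fingers": 1},
])

```text
time: 52.0
ee_pos: [0.5767, -0.0392, 0.1042]
tcp_rot: [150.0, 89.0, 58.7]
wrist_force: [-0.4, 0.0, 0.6]
opening: 0.0855
```

```bash
python3 - <<'E'
from h import *
s=shot("side"); crop(s,200,150,400,300,4,"s39.png",1.2); print(bot.get_obs()["ee_pos"],bot.get_obs()["wrist_force"])
E
```

```text
[ 0.57573028 -0.0392065   0.10474498] [ 1.10555015 -0.94386153  0.50353583]
```

View pics/s39.png

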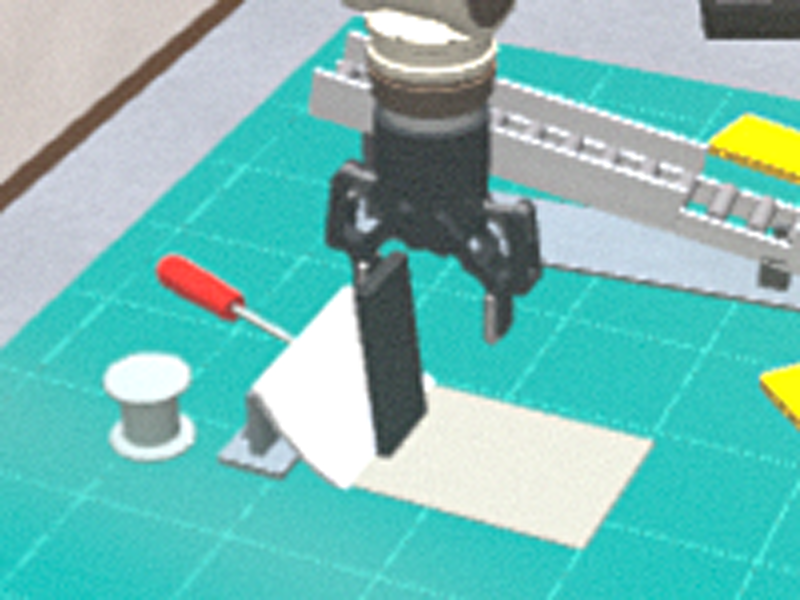

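>>> jog_arm([
  {"x": -10,"y": 0,"z": 5,"twist": 0,"fingers": 1},
  {"x": -20,"y": 0,"z": 10,"twist": 0,"fingers": 1},
  {"x": -30,"y": 0,"z": 12,"twist": 0,"fingers": 1},
  {"x": -40,"y": 0,"z": 13,"twist": 0,"fingers": 1},
  {"x": -50,"y": 0,"z": 13,"twist": 0,"fingers": 1},
  {"x": -58,"y": 0,"z": 13,"twist": 0,"fingers": 1},
  {"x": -58,"y": 0,"z": 13,"twist": 0,"fingers": 1},
  {"x": -58,"y": 0,"z": 35,"twist": 8,"fingers": 1},
  {"x": -58,"y": 0,"z": 65,"twist": 16,"fingers": 1},
  {"x": -58,"y": 0,"z": 90,"twist": 24,"fingers": 1},
])

```text
time: 53.05
ee_pos: [0.5179, -0.0392, 0.1959]
tcp_rot: [149.7, 89.1, 82.7]
wrist_force: [0.5, 0.6, 0.2]
opening: 0.0855
```

>>> jog_arm([
  {"x": 0,"y": 0,"z": 0,"twist": 8,"fingers": 1},
  {"x": -10,"y": 0,"z": 0,"twist": 16,"fingers": 1},
  {"x": -20,"y": 0,"z": 0,"twist": 24,"fingers": 1},
  {"x": -30,"y": 0,"z": 0,"twist": 32,"fingers": 1},
  {"x": -40,"y": 0,"z": 0,"twist": 40,"fingers": 1},
  {"x": -50,"y": 0,"z": 0,"twist": 48,"fingers": 1},
  {"x": -60,"y": 0,"z": 0,"twist": 56,"fingers": 1},
  {"x": -65,"y": 0,"z": 0,"twist": 64,"fingers": 1},
  {"x": -65,"y": 0,"z": 0,"twist": 66,"fingers": 1},
  {"x": -65,"y": 0,"z": 0,"twist": 66,"fingers": 1},
])

```text
time: 54.05
ee_pos: [0.453, -0.0392, 0.1959]
tcp_rot: [149.2, 89.1, 148.2]
wrist_force: [-0.2, -0.8, 0.6]
opening: 0.0855
```

```bash
python3 - <<'E'
from h import *
c=shot("wrist","w40.png"); s=shot("side","s40.png"); print(c["obs"]["ee_pos"],jaw(),c["obs"]["wrist_force"])
E
```

```text
[ 0.45300362 -0.03920784  0.19586507] (np.float64(88.96118038593275), np.float64(-1.0320342995285936)) [-0.2094406  -0.78732201  0.60034103]
```

View pics/w40.png

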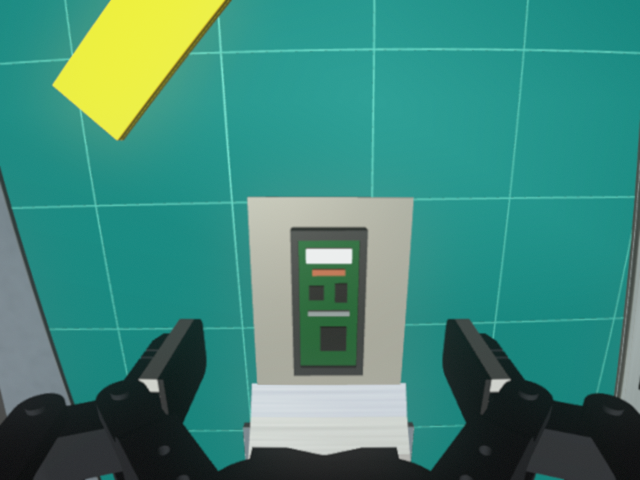

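View pics/s40.png

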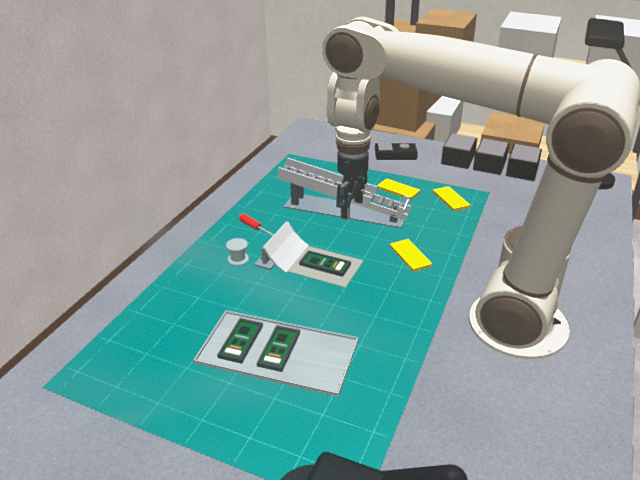

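>>> jog_arm([
  {"x": 36,"y": 1,"z": -20,"twist": 0,"fingers": 1},
  {"x": 71,"y": 3,"z": -50,"twist": 0,"fingers": 1},
  {"x": 71,"y": 3,"z": -90,"twist": 0,"fingers": 1},
  {"x": 71,"y": 3,"z": -130,"twist": 0,"fingers": 1},
  {"x": 71,"y": 3,"z": -155,"twist": 0,"fingers": 1},
  {"x": 71,"y": 3,"z": -170,"twist": 0,"fingers": 1},
  {"x": 71,"y": 3,"z": -178,"twist": 0,"fingers": 1},
  {"x": 71,"y": 3,"z": -178,"twist": 0,"fingers": 1},
])

```text
time: 54.95
ee_pos: [0.524, -0.0362, 0.0176]
tcp_rot: [150.4, 89.0, 149.4]
wrist_force: [0.1, 0.6, 0.0]
opening: 0.0854
```

```bash
python3 - <<'E'
from h import *
c=shot("wrist","w41.png");print(c["obs"]["ee_pos"],c["obs"]["wrist_force"],jaw())
E
```

```text
[ 0.5240262  -0.03621844  0.01761585] [0.12484917 0.5616669  0.00581124] (np.float64(88.94106974014392), np.float64(-1.0526116615105703))
```

View pics/w41.png

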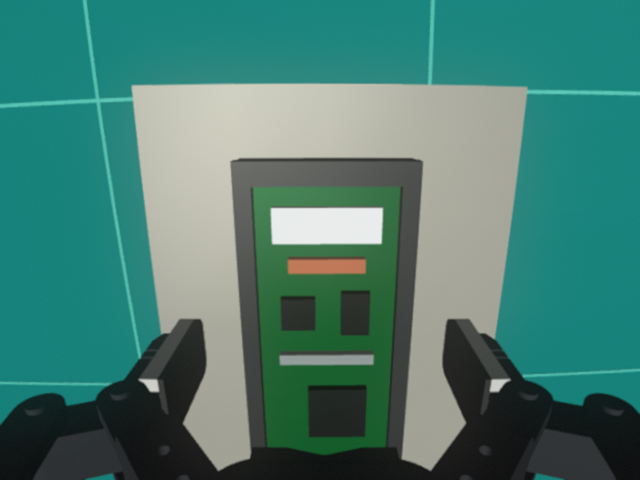

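>>> jog_arm([
  {"x": 0,"y": 0,"z": -1,"twist": 0,"fingers": 0.5},
  {"x": 0,"y": 0,"z": -1,"twist": 0,"fingers": 0.5},
  {"x": 0,"y": 0,"z": -1,"twist": 0,"fingers": 0.5},
  {"x": 0,"y": 0,"z": -1,"twist": 0,"fingers": 0.5},
  {"x": 0,"y": 0,"z": -1,"twist": 0,"fingers": 0.5},
  {"x": 0,"y": 0,"z": 20,"twist": 0,"fingers": 0.5},
  {"x": 0,"y": 0,"z": 45,"twist": 0,"fingers": 0.5},
  {"x": 0,"y": 0,"z": 65,"twist": 0,"fingers": 0.5},
], grip_force=70)

```text
time: 55.8
ee_pos: [0.5248, -0.0363, 0.0854]
tcp_rot: [145.7, 89.2, 144.7]
wrist_force: [0.8, -0.0, -1.7]
opening: 0.0576
```

>>> jog_arm([
  {"x": -10,"y": 25,"z": 0,"twist": -8,"fingers": 0.5},
  {"x": -22,"y": 60,"z": 0,"twist": -16,"fingers": 0.5},
  {"x": -36,"y": 98,"z": 0,"twist": -24,"fingers": 0.5},
  {"x": -50,"y": 136,"z": 0,"twist": -32,"fingers": 0.5},
  {"x": -64,"y": 174,"z": 0,"twist": -40,"fingers": 0.5},
  {"x": -78,"y": 212,"z": 0,"twist": -48,"fingers": 0.5},
  {"x": -92,"y": 250,"z": 0,"twist": -56,"fingers": 0.5},
  {"x": -106,"y": 288,"z": 0,"twist": -64,"fingers": 0.5},
  {"x": -118,"y": 318,"z": 0,"twist": -72,"fingers": 0.5},
  {"x": -125,"y": 335,"z": 0,"twist": -80,"fingers": 0.5},
])

```text
time: 56.8
ee_pos: [0.3988, 0.301, 0.0861]
tcp_rot: [145.2, 89.1, 63.9]
wrist_force: [0.9, -0.4, -1.7]
opening: 0.0576
```

>>> jog_arm([
  {"x": 0,"y": 0,"z": 0,"twist": -2,"fingers": 0.5},
  {"x": 0,"y": 0,"z": 0,"twist": -2,"fingers": 0.5},
])

```text
time: 57.0
ee_pos: [0.3985, 0.3018, 0.0866]
tcp_rot: [144.1, 89.1, 60.9]
wrist_force: [-0.3, 0.0, -1.6]
opening: 0.0575
```

```bash
python3 - <<'E'
from h import *
c=shot("wrist","w42.png");s=shot("side"); crop(s,170,200,400,400,3.4,"s42.png",1.1);print(c["obs"]["ee_pos"],c["obs"]["wrist_force"],c["obs"]["opening"],jaw())
E
```

```text
[0.39850053 0.30177591 0.08655048] [-0.32463544  0.04123038 -1.59892605] 0.05748479260596713 (np.float64(6.792185757857615), np.float64(-83.20077615959666))
```

View pics/w42.png

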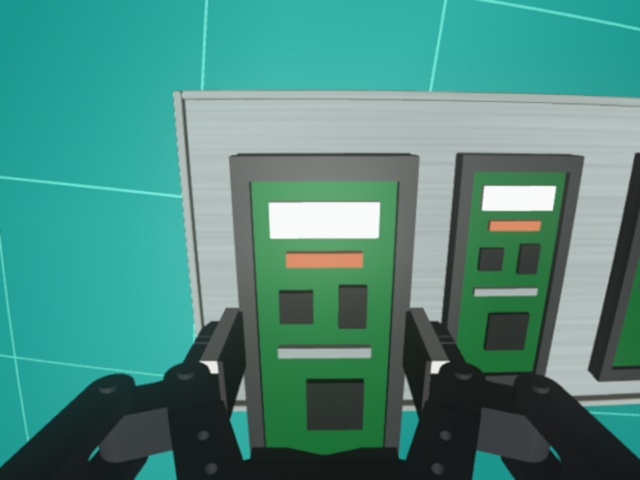

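View pics/s42.png

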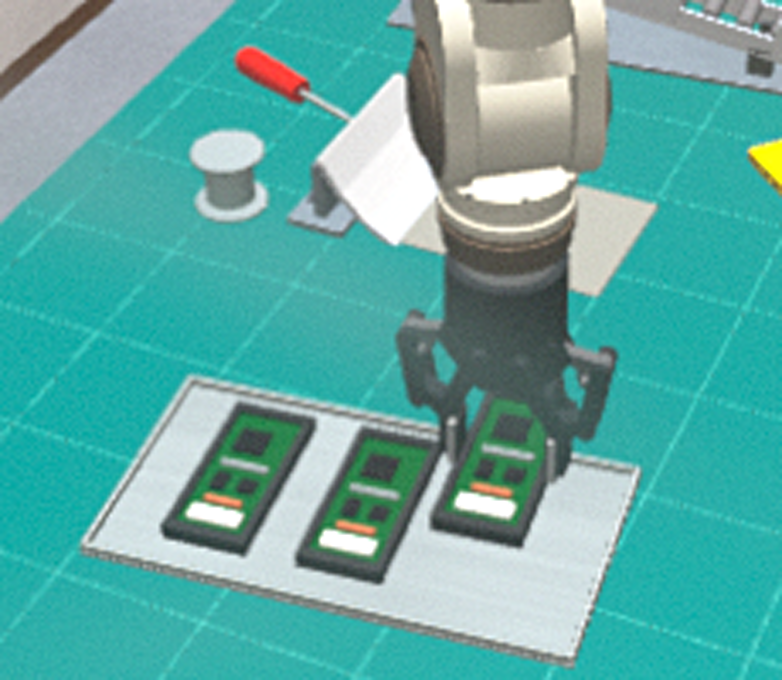

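>>> jog_arm([
  {"x": 1,"y": -2,"z": -20,"twist": 0,"fingers": 0.5},
  {"x": 1,"y": -2,"z": -40,"twist": 0,"fingers": 0.5},
  {"x": 1,"y": -2,"z": -55,"twist": 0,"fingers": 0.5},
  {"x": 1,"y": -2,"z": -62,"twist": 0,"fingers": 0.5},
  {"x": 1,"y": -2,"z": -64,"twist": 0,"fingers": 0.5},
  {"x": 1,"y": -2,"z": -64,"twist": 0,"fingers": 0.5},
])

```text
time: 57.7
ee_pos: [0.4001, 0.2989, 0.0227]
tcp_rot: [143.8, 89.1, 60.6]
wrist_force: [0.2, 0.6, -0.9]
opening: 0.0578
```

>>> jog_arm([
  {"x": 0,"y": 0,"z": 0,"twist": 0,"fingers": 0.75},
  {"x": 0,"y": 0,"z": 0,"twist": 0,"fingers": 0.82},
  {"x": 0,"y": 0,"z": 0,"twist": 0,"fingers": 0.82},
  {"x": 0,"y": 0,"z": 0,"twist": 0,"fingers": 0.82},
  {"x": 0,"y": 0,"z": 30,"twist": 0,"fingers": 0.82},
  {"x": 0,"y": 0,"z": 70,"twist": 0,"fingers": 1},
  {"x": 0,"y": -40,"z": 110,"twist": 0,"fingers": 1},
  {"x": 0,"y": -80,"z": 150,"twist": 0,"fingers": 1},
  {"x": 0,"y": -120,"z": 170,"twist": 0,"fingers": 1},
  {"x": 0,"y": -150,"z": 170,"twist": 0,"fingers": 1},
])

```text
time: 58.7
ee_pos: [0.4009, 0.1478, 0.1964]
tcp_rot: [133.6, 88.8, 50.4]
wrist_force: [0.3, -0.2, -1.1]
opening: 0.0854
```

```bash
python3 - <<'E'
from h import *
t=shot("top","t43.png");s=shot("side","s43f.png"); crop(s,170,200,400,400,3.4,"s43.png",1.1);crop(t,130,180,250,340,3.5,"t43c.png",1.2);o=bot.get_obs();print(o["ee_pos"],o["wrist_force"],o["opening"])
E
```

```text
[0.400577   0.14617102 0.19460585] [-0.31908865  0.38084774 -0.10740753] 0.08518329646882299
```

View pics/s43f.png

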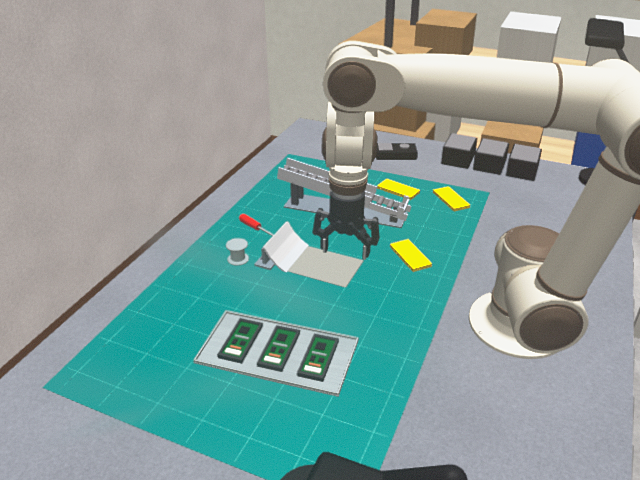

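View pics/t43c.png

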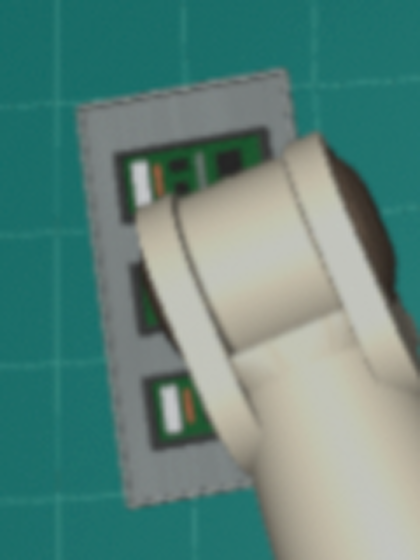

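View pics/s43.png

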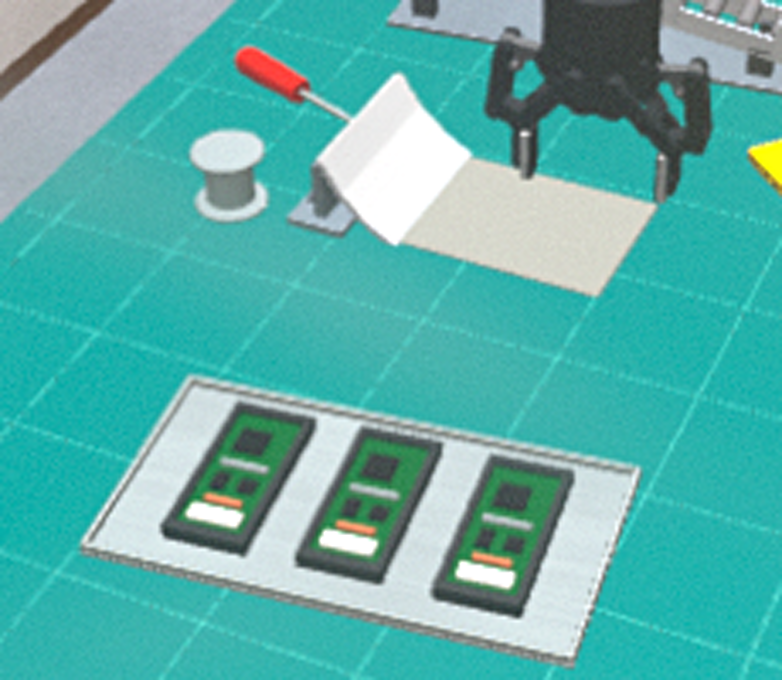

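```bash
python3 - <<'E'
from h import *
print(bot.get_obs()["qd"].round(2)); print(ticket.job_done())
E
```

```text
[ 3.66  2.23 -0.45 -2.05  1.06  4.36]
the job is handed in; nothing more can be done
None
```

All three carriers are in the tray, circuit side up and side by side. The lane is empty, and I handed the job in at about 59 s of the 210 s; no verdict was reported. I took each carrier from the front place, pushed it up the fence to lean at about 45 degrees, and drew it back over upright so it fell flat on the pad. Then I laid it in the tray about 95 mm from the next one.

**Last checks:**
- The final side picture shows three separate green-side-up carriers lying flat inside the rim. It also shows the spool and screwdriver undisturbed and the gripper well clear of everything.
- The final top picture had the arm over part of the tray, so it confirms only some of what the side view shows. I did not measure the carriers' final centres in the tray; their positions come from the release poses and the side view.

**What did not go perfectly:**
- While I set down carrier 2 the fingers or carrier pressed on the tray, with about 18 N vertical at the wrist. I set carrier 3 down slightly higher, with no sign of contact force.
- The arm was still moving slowly when I handed in: joint speeds were up to about 4 degrees/s, with the gripper clear of everything.
- I saw no knocked carrier and no grip slip in any picture.

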